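# Set glued lids under a weight and switch on the locked toggle

## Task

The liners of the balm lids in the row on the right have just been glued, starting from the left. Stack the lids on the setting station's round plate, between its four guide rods, in that order, leftmost first, centred and flat; after laying each one let go of it and press down on it from above with the fingertips to feel that it lies flat, before you bring the next. Then lift the steel weight off its hanger and stand it on the stack, and last of all switch the station on: lift the toggle's collar, flip the lever over towards the plate and let the collar drop so that it locks; leave the bystanding tins and tools where they are.

Things in the scene. Friction and masses are not known exactly. Their poses are not given: they have to be found in the camera images.
- lid_1_center (a point): balm lid: bamboo disc 70 mm across, 17 mm thick, metal liner up, flat top, about 25 g; grip it across the rim. Point: its centre, half-way up; z up. Leftmost of a row of up to four such lids, 85 mm apart, to the robot's right; three or four are present (absent: None).
- lid_2_center (a point): balm lid: bamboo disc 70 mm across, 17 mm thick, metal liner up, flat top, about 25 g; grip it across the rim. Point: its centre, half-way up; z up. Second place of the row from the left.
- lid_3_center (a point): balm lid: bamboo disc 70 mm across, 17 mm thick, metal liner up, flat top, about 25 g; grip it across the rim. Point: its centre, half-way up; z up. Third place of the row from the left.
- lid_4_center (a point): balm lid: bamboo disc 70 mm across, 17 mm thick, metal liner up, flat top, about 25 g; grip it across the rim. Point: its centre, half-way up; z up. Fourth place of the row, the rightmost.
- plate_top (a point): centre of the top of the setting station's round aluminium plate, 68 mm across, flat, 40 mm above the table. It stands on the right part of the station's fixed grey base (100 x 230 x 22 mm). z up, y along the base to the toggle (140 mm off), x across. Four upright 8 mm guide rods with pointed tops, at x = +-32, y = +-28 mm from this point, reach 60 mm above it and leave 3 mm round a lid; bring fingers down at +y and -y.
- lever_pivot (a point): point on the lever's hinge axis, in the toggle's housing at the left end of the station, 46 mm above the table. Its x is the hinge axis; y points away from the plate, z up; the lever swings in the y-z plane. A fixed steel gate, 18 mm wide along x, stands round the lever up to 56 mm from this point.
- collar_grip (a point): middle of the black ribbed collar that slides on the lever: block 28 mm (along the hinge axis) x 26 x 28 mm. z along the lever, outward. Pinch it by its two faces square to the hinge axis (28 mm apart). 69 mm from the pivot when down. The lever's thin end with a small ball reaches 109 mm from the pivot.
- collar (a joint): lift of the collar along the lever (m): 0 down, its lower end in a notch of the gate, locking the lever; 0.018 = upper stop. Above 0.013 the lever is free, as long as the collar is held up; a spring (3 N down, 6 N at the stop) draws it back.
- lever (a joint): lever angle (rad): 0 = off, leaning 0.49 from upright away from the plate (+y of lever_pivot); 0.98 = on, leaning as far towards the plate. It stays where it is left and locks within 0.08 of either end when the collar is down.
- weight_knob (a point): steel weight, 0.36 to 0.6 kg, 102 mm tall: foot disc 62 mm across, 30 mm high; neck 12 mm thick; flange 38 mm across (70 to 78 mm above the underside); on it a black knob 31 mm across, 24 mm high. Point: middle of the knob, 90 mm above the underside; z up. At the start it hangs by the flange in the hanger's fork, underside 75 mm above the table.
- hanger: fixed dark hanger behind the station. Origin: on the table under the hanging weight. A post 62 mm along +x carries two tines that run to -x, 17 mm apart, tops 145 mm above the table. Each ends 32 mm out at -x in a lip 9 mm high: raise the weight more than 9 mm, then draw it out along -x at least 60 mm before carrying it off.
- tin_23: open balm tin, 70 mm across and 31 mm high, right of the row: bystander (origin: centre of its underside)
- tin_27: another such tin behind the row: bystander (origin: centre of its underside)
- tin_30: another such tin behind the row: bystander (origin: centre of its underside)
- timer: white dial timer, 64 mm across and 38 mm high, behind the station: bystander (origin: centre of its underside)
- spatula: palette knife 231 mm long, near the table's front edge: bystander (origin: centre of its underside)
- marker: marker pen 132 mm long, near the front edge: bystander (origin: centre of its underside)
- tweezers: tweezers 132 mm long, in front of the station: bystander (origin: centre of its underside)
Things that resemble listed ones, but are neither listed nor needed, are in the scene too. Leave any turquoise look-alike of the part that bears lid_4_center alone.

How it is judged (in metres and radians):
On the way, in this order (a step that is already met when the one before it is completed fails the run):
1. lid_1 lies flat and centred on the plate's stack, with nothing laid on it yet, and is pressed down from above with the fingertips (over 3 N), the grip on its rim let go (horizontal distance between lid_1_center and plate_top below 0.01 m and angle between lid_1_center's own z axis and vertical below 0.06 rad and z of the grasp point in the frame of lid_1_center above 0.015 m and horizontal distance between the grasp point and lid_1_center below 0.035 m and contact force between the fingers and lid_1 above 2 N and (contact force between lid_1 and plate above 3 N or contact force between lid_1 and lid_2 above 3 N or contact force between lid_1 and lid_3 above 3 N or contact force between lid_1 and lid_4 above 3 N) and horizontal distance between each of lid_2_center, lid_3_center, lid_4_center and lid_1_center above 0.045 m and horizontal distance between weight_knob and lid_1_center above 0.06 m), for 0.15 s.
2. lid_2 lies flat and centred on the plate's stack, with nothing laid on it yet, and is pressed down from above with the fingertips (over 3 N), the grip on its rim let go (horizontal distance between lid_2_center and plate_top below 0.01 m and angle between lid_2_center's own z axis and vertical below 0.06 rad and z of the grasp point in the frame of lid_2_center above 0.015 m and horizontal distance between the grasp point and lid_2_center below 0.035 m and contact force between the fingers and lid_2 above 2 N and (contact force between lid_2 and plate above 3 N or contact force between lid_2 and lid_1 above 3 N or contact force between lid_2 and lid_3 above 3 N or contact force between lid_2 and lid_4 above 3 N) and horizontal distance between each of lid_3_center, lid_4_center and lid_2_center above 0.045 m and horizontal distance between weight_knob and lid_2_center above 0.06 m), for 0.15 s.
3. lid_3 lies flat and centred on the plate's stack, with nothing laid on it yet, and is pressed down from above with the fingertips (over 3 N), the grip on its rim let go (horizontal distance between lid_3_center and plate_top below 0.01 m and angle between lid_3_center's own z axis and vertical below 0.06 rad and z of the grasp point in the frame of lid_3_center above 0.015 m and horizontal distance between the grasp point and lid_3_center below 0.035 m and contact force between the fingers and lid_3 above 2 N and (contact force between lid_3 and plate above 3 N or contact force between lid_3 and lid_1 above 3 N or contact force between lid_3 and lid_2 above 3 N or contact force between lid_3 and lid_4 above 3 N) and horizontal distance between lid_4_center and lid_3_center above 0.045 m and horizontal distance between weight_knob and lid_3_center above 0.06 m), for 0.15 s.
4. lid_4 lies flat and centred on the plate's stack, with nothing laid on it yet, and is pressed down from above with the fingertips (over 3 N), the grip on its rim let go (horizontal distance between lid_4_center and plate_top below 0.01 m and angle between lid_4_center's own z axis and vertical below 0.06 rad and z of the grasp point in the frame of lid_4_center above 0.015 m and horizontal distance between the grasp point and lid_4_center below 0.035 m and contact force between the fingers and lid_4 above 2 N and (contact force between lid_4 and plate above 3 N or contact force between lid_4 and lid_1 above 3 N or contact force between lid_4 and lid_2 above 3 N or contact force between lid_4 and lid_3 above 3 N) and horizontal distance between weight_knob and lid_4_center above 0.06 m), for 0.15 s.
5. the weight, off its hanger, stands on the stack and is let go, the toggle still off (horizontal distance between weight_knob and plate_top below 0.01 m and angle between weight_knob's own z axis and vertical below 0.06 rad and contact force between the fingers and weight below 0.1 N and linear speed of weight below 0.02 m/s and value of joint lever below 0.2 rad), for 0.2 s.
6. the collar is lifted and the lever flipped over to the on side (value of joint lever above 0.85 rad), for 0.1 s.
At the end, for the whole second after the job is handed in: every lid present lies flat (within 0.06 rad) and centred within 10 mm on the plate's stack, the weight stands upright and at rest on top within 10 mm of the plate's centre, the lever is at its on end (over 0.88 rad) and the collar is down (under 3 mm) (horizontal distance between each of weight_knob, lid_1_center, lid_2_center, lid_3_center, lid_4_center and plate_top below 0.01 m and angle between each of weight_knob, lid_1_center, lid_2_center, lid_3_center, lid_4_center's own z axis and vertical below 0.06 rad and linear speed of weight below 0.02 m/s and z of each of lid_1_center, lid_2_center, lid_3_center, lid_4_center in the frame of weight_knob below -0.05 m and value of joint lever above 0.88 rad and value of joint collar below 0.003 m); the robot touches nothing.
It fails at once if a bystanding tin or tool is shifted by more than 4 cm (distance of any of tin_23, tin_27, tin_30, timer, spatula, marker, tweezers from where it was at the start of the episode above 0.04 m).
It fails at once if the weight is tipped over (angle between weight_knob's own z axis and vertical above 0.7 rad).
Of lid_1, lid_2, lid_3, lid_4 only 3 to 4 are there at a start; the rules pass over those that are not, and their reading is None.
At some moment in a run one of lid_1, lid_2, lid_3 may be knocked a few centimetres aside while the robot is not near it.
It also fails if it takes over 210 s, if anything falls off the work surface, if the arm or the gripper's body presses on something with over 40 N, if the wrist force passes 120 N, or if a joint passes its speed limit or range.

## Robot

A 6-joint arm with a two-finger parallel gripper is mounted at the origin on a cart in front of the work surface, level with it; the furniture and walls round the work are solid. World frame = base frame: x ahead of the robot, y to its left, z up, the work surface at z = 0. Lengths are in mm, angles in rad, forces in N, time in s.
With the tool pointing down it reaches from about 325 to 1000 mm from the base axis. Payload 5.1 kg.
Tool frame: the origin (TCP) lies on the centre line of the jaws, within the pads' length; the fingertips stand 8 mm ahead of it and the grasp point (between the pads) lies 11 mm behind it; z points along the fingers, y is the line along which they close (so a half turn about z gives the same grasp; the last joint's range is limited). The gripper opens to 85 mm and grips with 20 to 120 N. Pads are 22 mm wide; open, the fingers measure 114 mm over their backs; the gripper's body (76 mm by 85 mm) begins 54 mm behind the grasp point. The pads swing forward as they close: fully open they stand 13 mm farther back than shut.
Start: joints at [-1.274, 0.124, 1.65, -0, 1.367, -0.083], TCP at [240.945, -603.681, 239.322] pointing down, gripper open.
Joint ranges: [-2.61, 2.61], [-1.02, 2.33], [0.03, 2.71], [-1.35, 4.49], [0.32, 2.68], [-2.91, 2.91]. Speed limits (rad/s): [2.57, 2.57, 3.14, 3.14, 3.14, 3.14].

## Interface

Orientations are given as a rotation vector (axis times angle).
In Python, from rig import ctrl, eyes gives the robot as it stands.
- The arm moves only by the tool move_arm, never from a script. Its argument "targets" is a list that holds one entry, the list of rows, each a list of 7 numbers: the turn, a rotation vector about the tool's x, y, z in rad, then the shift along the tool's x, y, z in mm, then the finger opening in mm, from 0 to 85.4. A call has 1 to 10 rows; each row shifts and turns the commanded pose from where the row before left it, along the tool's axes as they then stand; what a row does not reach is not made up. A row lasts 1/8 s, in which the tool goes at most 62.5 mm and 10.7 degrees, less where a joint would pass 70% of its speed; a pose out of reach is approached as far as the arm can. A call is refused whole if a number of a shift passes 62.5 or a number of a turn 0.188, either way. A call with a gripper value outside its range is refused whole. The fingers move at their own pace and stop on an object; the grip force is fixed at half the most. Time passes only in rows, so rows that do not move let the fingers close. It gives the time, the measured TCP pose, the force, the opening and the grip force at its end, in the units of the state.
- ctrl.sense(): the state, without advancing time (a new reading comes with each control period).
- eyes.capture(name): name is "scene" or "top"; returns a dict with "color" (420x560x3 uint8, red, green, blue), "depth" (420x560 float32, mm along the optical axis (not along the pixel's ray), 0 where there is no reading), "fovy" (degrees; the focal length in pixels is half the picture's height over the tangent of half this angle, whatever the lens; pixels are square), "cx", "cy" (the principal point, pixels), "k1" (the pictures are not rectified: a ray, as slopes to the right and down, at radius r is drawn at 1 + k1 r^2 times it, then the intrinsics apply), "view" (4x4, takes a point from world to camera coordinates). Camera axes: x right, y up, looking along -z (the intrinsics and any distortion apply to the point x, -y, -z); pixel columns grow to the right and rows downward; lengths in mm; the calibration is good to about 2 mm. A picture is of the moment at which its call begins.
- ctrl.finish_job(): hands the job in; it is judged then, once.
The state is a dict: "time": time; "q": joint angles; "qvel": joint speeds; "tau": joint torques, N m; "eef_pos": TCP position; "tool_rot": TCP orientation; "contact_force": force on the tool from outside, world axes, zero at the start; "moment": the same for the moment, N m; "finger_gap": finger opening in mm; "finger_force": force on a finger pad.
Only numpy, scipy, OpenCV 4.12 (cv2) and the standard library are available. Lean on these libraries where they do the work, as an engineer would, in place of code of your own. Each camera call takes 0.05 s, during which the arm holds its last target. There are 200 camera calls.

## Working session

There is one attempt and no reset: what is moved stays moved. The work goes in short steps, Python scripts to look and compute and a tool call to move; the robot and the scene stay as the last step left them, time stands still between calls to the robot, and variables do not carry over. Pictures are saved under pics/ and viewed, at most 14 in all, crops included, and the job is handed in when it is done.

Besides the shell and the picture viewer there is one more tool, called after "Emit:" as a command line: name --argument value ..., lists and objects as JSON in quotes. move_arm: Moves the arm, as the interface text tells. Its arguments: {"type":"object","properties":{"targets":{"type":"array"}},"required":["targets"]}

```bash
ls; mkdir -p pics; cat > h.py <<'E'
import numpy as np, cv2
from rig import ctrl, eyes
from scipy.spatial.transform import Rotation as R
def shot(n):
    c=eyes.capture(n); c['f']=c['color'].shape[0]/2/np.tan(np.radians(c['fovy'])/2); c['iv']=np.linalg.inv(c['view']); return c
def K(c): return np.array([[c['f'],0,c['cx']],[0,c['f'],c['cy']],[0,0,1.]])
def und(c,u,v):
    uv=np.stack([np.ravel(u),np.ravel(v)],-1).astype(float)[:,None]
    p=cv2.undistortPointsIter(uv,K(c),np.array([c['k1'],0,0,0.]),None,None,(3,50,1e-9))[:,0]
    return p
def ray(c,u,v):
    p=und(c,u,v); d=np.c_[p[:,0],-p[:,1],-np.ones(len(p))]
    return d@c['iv'][:3,:3].T, c['iv'][:3,3]
def atz(c,u,v,z):
    d,o=ray(c,u,v); return o+d*((z-o[2])/d[:,2])[:,None]
def cloud(c):
    h,w=c['depth'].shape; v,u=np.mgrid[:h,:w]; d,o=ray(c,u,v)
    P=o+d*c['depth'].reshape(-1,1); P=P.reshape(h,w,3); P[c['depth']==0]=np.nan; return P
def proj(c,P):
    P=np.atleast_2d(P); q=P@c['view'][:3,:3].T+c['view'][:3,3]; x=q[:,0]/-q[:,2]; y=-q[:,1]/-q[:,2]; s=1+c['k1']*(x*x+y*y)
    return np.c_[c['cx']+c['f']*x*s, c['cy']+c['f']*y*s]
def save(n,img,s=1): cv2.imwrite('pics/'+n+'.png',cv2.resize(img[...,::-1],None,fx=s,fy=s,interpolation=cv2.INTER_CUBIC))
E
python3 - <<'E'
from h import *
print(ctrl.sense())
for n in ('scene','top'):
    c=shot(n); save(n,c['color'],1.4); print(n,c['f'],c['cx'],c['cy'],c['k1'],c['iv'].round(2).tolist())
    np.savez(n+'.npz',P=cloud(c),C=c['color'])
E
```

```text
pics
{'time': 0.0, 'q': array([-1.27359941e+00,  1.24538931e-01,  1.65167823e+00, -2.19821225e-05,
        1.36746598e+00, -8.26048439e-02]), 'qvel': array([ 7.86521413e-04, -1.19570542e-03, -5.68005255e-05, -1.39975281e-03,
       -1.51979936e-03,  8.96775431e-04]), 'tau': array([ 7.21332344e-04, -4.23610997e+01, -3.65454412e+01,  4.75667616e-05,
        6.86995409e-03, -1.01245220e-05]), 'eef_pos': array([ 240.77084899, -603.13064118,  238.02859185]), 'tool_rot': array([-3.08307590e+00, -5.92626902e-01,  3.85018163e-04]), 'contact_force': array([ 0.6224115 , -0.29776576, -0.11438524]), 'moment': array([-0.02332193,  0.02482489, -0.01514788]), 'finger_force': 0.0, 'finger_gap': 85.3051278438875}
scene 508.65452008109196 273.4279631947351 203.30522512880924 0.025962284590025173 [[-0.71, 0.43, -0.56, -501.35], [-0.71, -0.42, 0.57, 953.43], [0.01, 0.8, 0.6, 1185.43], [0.0, 0.0, 0.0, 1.0]]
top 445.87856140702326 279.11287635144777 208.59784227298766 -0.00824252576687665 [[-0.01, 0.99, -0.11, 346.27], [-1.0, -0.02, -0.01, -50.43], [-0.01, 0.11, 0.99, 1581.66], [0.0, 0.0, 0.0, 1.0]]
```

View pics/top.png

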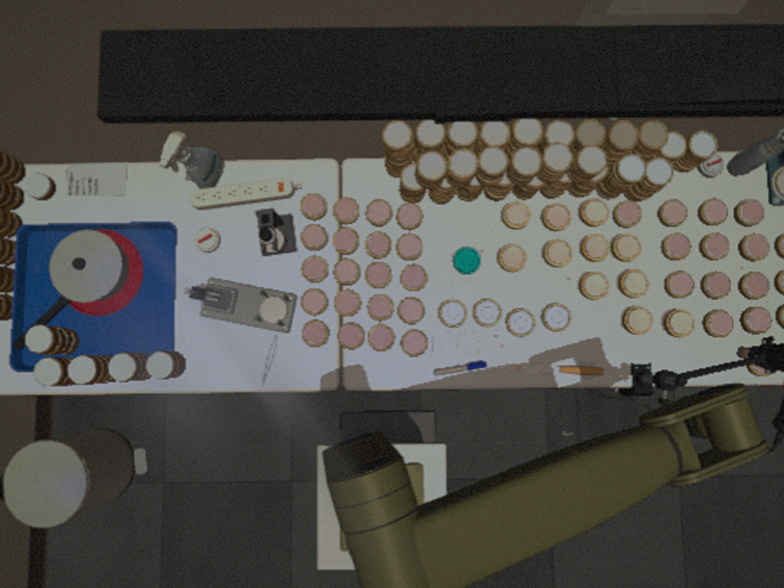

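View pics/scene.png

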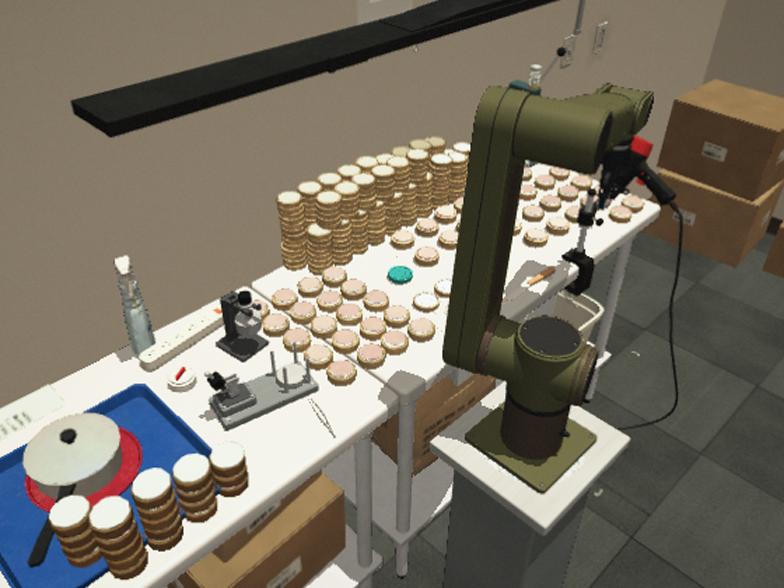

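The top view shows a robot-side row of four white-lined discs at about (453,313), (488,312), (520,321) and (556,317). The turquoise disc at (467,260) is the look-alike to leave alone. The pink discs are filled tins. The station has its plate at (273,308), the toggle at (207,295) and the hanger at (272,230). I'll confirm with crops and measure.

```bash
python3 - <<'E'
from h import *
c=shot('top'); s=shot('scene')
a=c['color'][195:255,300:440]; b=c['color'][140:245,120:225]; d=s['color'][195:310,140:240]
f=lambda i,w,h: cv2.resize(i,(w,h),interpolation=cv2.INTER_CUBIC)
img=np.zeros((600,800,3),np.uint8); img[:240,:560]=f(a,560,240); img[240:600,:360]=f(b,360,360); img[240:600,400:713]=f(d,313,360)
save('crops',img)
P=cloud(c)
# lids: white low-saturation pixels with z 10..25 in the row
hsv=cv2.cvtColor(c['color'],cv2.COLOR_RGB2HSV)
Z=P[...,2]
print('table z', np.nanmedian(Z[225:250,300:320]))
m=((Z>9)&(Z<60)).astype(np.uint8); m[:,:305]=0; m[:210]=0;m[245:]=0;m[:,420:]=0
n,l,st,ce=cv2.connectedComponentsWithStats(m)
for i in range(1,n):
    if st[i,4]>60:
        q=P[l==i]; (u,v),r=cv2.minEnclosingCircle(np.argwhere(l==i)[:,::-1].astype(np.float32))
        print(st[i],ce[i].round(1),q.mean(0).round(1),np.median(q[:,2]).round(1), (u,v,r), hsv[l==i].mean(0).round())
E
```

```text
table z 1.9375188675636537
[338 213  21  20 309] [348.1 222.8] [ 472.2 -273.    16. ] 15.9 (348.0478820800781, 222.81915283203125, 10.117114067077637) [ 79.  37. 147.]
[314 214  20  20 307] [323.4 223.5] [ 471.  -186.2   16.2] 16.1 (323.3800048828125, 223.3800048828125, 9.970490455627441) [ 79.  36. 148.]
[388 217  20  21 311] [397.7 226.3] [ 457.1 -446.1   16.4] 16.4 (397.5, 226.6999969482422, 10.31223201751709) [ 79.  37. 146.]
[362 220  21  21 314] [371.9 230. ] [ 445.3 -355.6   16.1] 15.9 (372.4698791503906, 230.3674774169922, 10.596489906311035) [ 76.  36. 146.]
```

View pics/crops.png

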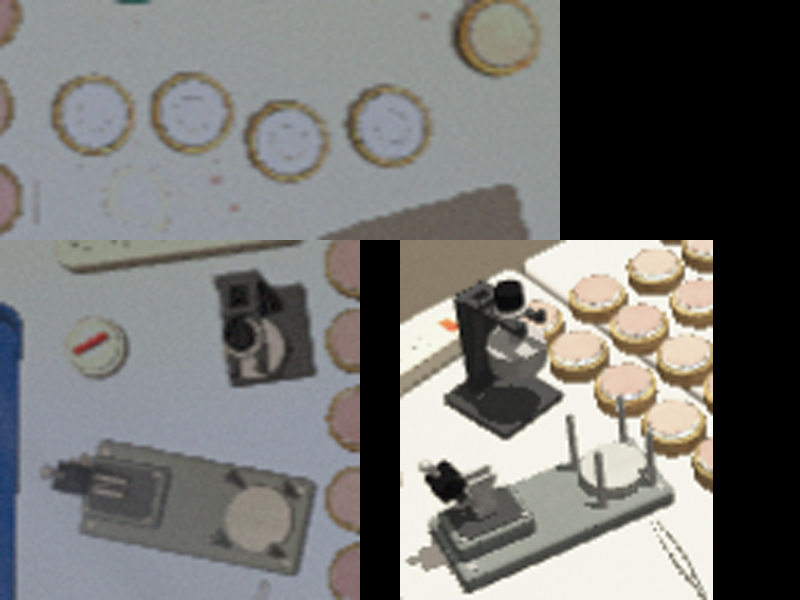

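Crop: four white-lined lids in the row (all present, lid_1 leftmost at crop (93,113)). The plate is at (258,517), the toggle leans left/away at (70,475), and the weight hangs in the hanger with its knob at (240,332). Next I'll fit the station, the hanger and the lid circles.

```bash
python3 - <<'E'
from h import *
for n in ('top','scene'):
    c=shot(n); P=cloud(c); X,Y,Z=P[...,0],P[...,1],P[...,2]
    C=c['color']
    box=(X>380)&(X<620)&(Y>120)&(Y<520)
    print(n)
    b=box&(Z>17)&(Z<28)&(X<570)&(Y>185)&(Y<450)
    q=P[b]; 
    lab=cv2.connectedComponents(b.astype(np.uint8))[1]; k=np.bincount(lab[b]).argmax(); q=P[lab==k]
    r=cv2.minAreaRect(q[:,:2].astype(np.float32)); print('base',r,len(q),np.median(q[:,2]))
    p=box&(Z>34)&(Z<46)&(Y<310)&(X<560); q=P[p]
    lab=cv2.connectedComponents(p.astype(np.uint8))[1]; k=np.bincount(lab[p]).argmax(); q=P[lab==k]
    print('plate',q.mean(0).round(1),cv2.minEnclosingCircle(q[:,:2].astype(np.float32)),len(q))
    for lo,hi in((60,80),(80,100),(100,118),(118,140),(140,160),(160,168),(168,200)):
        t=box&(Z>lo)&(Z<hi); q=P[t]
        n_,lab=cv2.connectedComponents(t.astype(np.uint8))
        for i in range(1,n_):
            qq=P[lab==i]
            if len(qq)>5: print(lo,hi,len(qq),qq.mean(0).round(1),(np.ptp(qq,axis=0)).round(0), np.argwhere(lab==i).mean(0).round(1))
E
```

```text
top
base ((500.0314636230469, 327.786865234375), (229.75892639160156, 99.65837097167969), 77.93389129638672) 914 22.049100419397746
plate [485.8 260.4  40.1] ((485.9591979980469, 259.00933837890625), 34.95259475708008) 273
60 80 9 [516.8 407.6  70.9] [ 5.  9. 19.] [211.6 150.8]
80 100 11 [516.9 414.7  91.1] [17.  8. 18.] [210.9 146.9]
80 100 7 [520.  392.   96.4] [ 4. 19. 10.] [209.7 153.1]
80 100 7 [521.2 280.5  91.6] [ 5.  8. 19.] [209.  186.4]
80 100 6 [509.2 224.7  89.8] [ 7.  7. 19.] [212.3 203. ]
80 100 9 [381.5 512.2  87.6] [ 3. 17. 15.] [251.6 117.6]
100 118 34 [518.8 418.3 110.2] [30. 11. 16.] [209.7 144.1]
118 140 53 [521.6 432.  125.1] [27. 32. 21.] [208.5 138.5]
140 160 10 [616.1 264.8 151. ] [ 7. 10. 15.] [178.  187.5]
140 160 6 [523.3 442.5 143.9] [7. 8. 7.] [207.3 133.5]
scene
base ((497.6692810058594, 331.87469482421875), (227.19271850585938, 106.52509307861328), 78.59859466552734) 824 21.429837266150685
plate [481.  262.7  39.4] ((481.18853759765625, 267.6549072265625), 47.052310943603516) 231
60 80 13 [508.6 229.1  70.3] [11.  9. 19.] [250.8 210.4]
60 80 12 [520.  2
[... 265 characters left out ...]
6]
80 100 11 [509.7 228.8  89.3] [ 8.  9. 18.] [246.3 209.8]
80 100 11 [521.3 283.8  87.8] [10.  9. 15.] [253. 194.]
80 100 13 [447.1 242.5  90.1] [ 9.  8. 17.] [257.6 219.1]
80 100 14 [457.6 298.4  89.4] [ 9.  8. 19.] [264.9 202.9]
80 100 61 [511.1 399.2  92.5] [26. 30. 19.] [271.7 165.5]
80 100 18 [509.1 427.2  92. ] [10. 21. 16.] [276.8 158.1]
100 118 68 [512.2 434.  110.1] [28. 36. 17.] [273.1 154.8]
100 118 6 [517.6 396.3 101.3] [ 6. 13.  3.] [268.  164.7]
118 140 51 [519.3 435.2 124.8] [30. 31. 22.] [268.5 152.4]
140 160 10 [616.1 240.1 148.2] [ 6.  9. 17.] [218.8 185.1]
140 160 15 [614.9 266.9 148.1] [ 8. 13. 14.] [222.6 178.6]
140 160 7 [520.2 447.9 142.2] [11. 10.  5.] [266.1 147.7]
```

```bash
python3 - <<'E'
from h import *
for n in ('top','scene'):
    c=shot(n); P=cloud(c); X,Y,Z=P[...,0],P[...,1],P[...,2]
    box=(X>585)&(X<760)&(Y>190)&(Y<350)
    print(n)
    for lo,hi in((2,14),(30,74),(75,110),(110,133),(133,141),(141,150),(150,158),(158,170),(170,200),(200,300)):
        t=box&(Z>lo)&(Z<hi)
        n_,lab=cv2.connectedComponents(t.astype(np.uint8))
        for i in range(1,n_):
            qq=P[lab==i]
            if len(qq)>8: print(lo,hi,len(qq),qq.mean(0).round(1),(np.ptp(qq,axis=0)).round(0), np.argwhere(lab==i).mean(0).round(1),[np.round(v,1) for v in cv2.minAreaRect(qq[:,:2].astype(np.float32))], c['color'][lab==i].mean(0).round())
    t=(X>560)&(X<740)&(Y>350)&(Y<480)&(Z>20)&(Z<60)
    print('timer',P[t].mean(0),t.sum())
E
```

```text
top
2 14 44 [745.2 329.    4.9] [31. 44. 11.] [150.6 179. ] [array([743.5, 326. ]), array([44.1, 30.5]), np.float64(88.0)] [145. 150. 149.]
2 14 415 [664.  229.8   7.1] [174. 105.  12.] [172. 206.] [array([664.4, 227.5]), array([ 89.9, 186.7]), np.float64(70.4)] [112. 115. 118.]
2 14 12 [741.9 253.5   5.9] [18. 19. 11.] [151.  199.7] [array([740. , 252.9]), array([23.7, 12. ]), np.float64(53.3)] [136. 140. 140.]
2 14 17 [717.9 326.1   4.4] [19. 33.  6.] [157.9 179.7] [array([718.9, 327.4]), array([34.7, 12.7]), np.float64(62.2)] [143. 147. 148.]
2 14 145 [655.1 324.4   4.8] [108.  71.  12.] [175. 180.] [array([661. , 314.5]), array([ 70.7, 107.5]), np.float64(89.8)] [141. 146. 151.]
2 14 30 [607.6 334.    4.6] [19. 33. 11.] [188.1 177.2] [array([606.1, 333.4]), array([32.7, 18.7]), np.float64(88.7)] [147. 152. 161.]
2 14 19 [593.2 311.9   4.5] [18. 21.  7.] [191.9 183.3] [array([594.6, 312.4]), array([21.1, 18.5]), np.float64(88.4)] [148. 153. 163.]
30 74 23 [705.5 247.   50.8] [14. 20. 43.] [158. 199.] [array([704.8, 248.1]), array([ 8.7, 23.2]), np.float64(36.4)] [28. 27. 26.]
75 1
[... 2942 characters left out ...]
  51.   9.] [216.5 170.5] [array([662.6, 261.1]), array([103.9,  41.7]), np.float64(7.1)] [77. 76. 72.]
150 158 9 [672.3 269.6 153.7] [12. 22.  8.] [213.8 167.2] [array([673.1, 269.8]), array([ 8.2, 23.5]), np.float64(34.9)] [71. 70. 67.]
150 158 22 [636.8 260.1 153.7] [20. 33.  7.] [217.3 176.1] [array([636.9, 255.4]), array([32.3, 19.4]), np.float64(85.5)] [122. 118. 111.]
158 170 27 [640.  262.8 164. ] [26. 25. 10.] [214.7 174.4] [array([640.6, 262.1]), array([28.9, 15.5]), np.float64(55.1)] [21. 21. 20.]
170 200 51 [644.2 258.8 175.8] [32. 30. 12.] [210.8 174.3] [array([646.2, 258.8]), array([27.1, 32. ]), np.float64(72.6)] [28. 28. 27.]
timer [662.10580499 441.23547873  27.35044474] 215
```

All four lids are found: lid_1 (471,-186), lid_2 (472,-273), lid_3 (445,-356) and lid_4 (457,-446). The plate is at about (486,260) with station y at 78°, the knob at about (647,255,165), and the hanger x axis at about 7.5°. Next a planner helper, then I start moving.

```bash
cat >> h.py <<'E'
def pose():
    s=ctrl.sense(); return s, s['eef_pos'], R.from_rotvec(s['tool_rot'])
def down(yaw): # tool z down, tool y at world yaw (deg)
    y=np.array([np.cos(np.radians(yaw)),np.sin(np.radians(yaw)),0]); z=np.array([0,0,-1.]); return R.from_matrix(np.c_[np.cross(y,z),y,z])
def plan(*wps):
    "wps: (x,y,z,yaw|R,gap,n[,hold]) from measured pose; prints rows"
    s,p,r=pose()
    print('now',p.round(1),'yaw',np.degrees(np.arctan2(*r.as_matrix()[[1,0],1])).round(1),'gap',round(s['finger_gap'],1),'F',s['contact_force'].round(1))
    rows=[]
    for w in wps:
        q=np.array(w[:3],float); rt=w[3] if isinstance(w[3],R) else down(w[3]); n=w[5]
        d=(r.inv()*rt).as_rotvec(); p0,r0=p,r
        for i in range(n):
            rn=r0*R.from_rotvec(d*(i+1)/n); pn=p0+(q-p0)*(i+1)/n
            t=(r.inv()*rn).as_rotvec(); sh=r.inv().apply(pn-p)
            rows.append([round(float(x),3)+0 for x in t]+[round(float(x),1)+0 for x in sh]+[w[4]]); p,r=pn,rn
    for x in rows: print(x)
E
python3 - <<'E'
from h import *
plan((471,-186,90,30,85,10),(471,-186,60,30,85,1))
E
```

```text
now [ 240.9 -603.6  239.1] yaw -68.2 gap 85.2 F [-0.2 -0.2 -0.7]
[0.0, 0.0, -0.171, 36.9, -30.3, 14.9, 85]
[0.0, 0.0, -0.171, 41.5, -23.5, 14.9, 85]
[0.0, 0.0, -0.171, 44.9, -16.1, 14.9, 85]
[0.0, 0.0, -0.171, 47.0, -8.2, 14.9, 85]
[0.0, 0.0, -0.171, 47.7, -0.1, 14.9, 85]
[0.0, 0.0, -0.171, 47.0, 8.1, 14.9, 85]
[0.0, 0.0, -0.171, 44.9, 16.0, 14.9, 85]
[0.0, 0.0, -0.171, 41.5, 23.4, 14.9, 85]
[0.0, 0.0, -0.171, 36.9, 30.1, 14.9, 85]
[0.0, 0.0, -0.171, 31.3, 36.0, 14.9, 85]
[0.0, 0.0, 0.0, 0.0, 0.0, 30.0, 85]
```

Emit:
move_arm --targets '[[[0,0,-0.171,36.9,-30.3,14.9,85],[0,0,-0.171,41.5,-23.5,14.9,85],[0,0,-0.171,44.9,-16.1,14.9,85],[0,0,-0.171,47,-8.2,14.9,85],[0,0,-0.171,47.7,-0.1,14.9,85],[0,0,-0.171,47,8.1,14.9,85],[0,0,-0.171,44.9,16,14.9,85],[0,0,-0.171,41.5,23.4,14.9,85],[0,0,-0.171,36.9,30.1,14.9,85],[0,0,-0.171,31.3,36,14.9,85]]]'

```text
time: 1.65
eef_pos: [472.8, -185.2, 90.3]
tool_rot: [1.569, 2.72, 0.0]
contact_force: [0.6, -0.2, -0.3]
finger_gap: 85.4
finger_force: 0.0
```

Emit:
move_arm --targets '[[[0,0,0,0,0,30,85],[0,0,0,0,0,0,85],[0,0,0,0,0,0,85]]]'

```text
time: 2.02
eef_pos: [472.4, -187.1, 61.2]
tool_rot: [1.578, 2.716, 0.0]
contact_force: [-0.4, -0.2, -0.1]
finger_gap: 85.2
finger_force: 0.0
```

```bash
python3 - <<'E'
from h import *
plan((471,-186,30,30,85,1))
c=shot('scene'); u,v=proj(c,[471,-186,30])[0].astype(int); print(u,v)
a=max(v-80,0);b=max(u-100,0)
save('g1',c['color'][a:a+140,b:b+200],4); print(a,b)
P=cloud(c); X,Y,Z=P[...,0],P[...,1],P[...,2]
m=(abs(X-471)<75)&(abs(Y+186)<75)&(Z>20)&(Z<110)
q=P[m]; i=np.argsort(q[:,2])[:12]; print(q[i].round(1))
E
```

```text
now [ 472.4 -187.1   61.2] yaw 29.7 gap 85.2 F [-0.4 -0.2 -0.1]
[0.001, 0.001, -0.005, 1.7, -0.7, 31.2, 85]
304 210
130 204
[[ 478.4 -152.4   20. ]
 [ 456.  -244.3   20.2]
 [ 455.7 -149.6   20.4]
 [ 500.9 -260.7   20.7]
 [ 481.8 -155.9   20.9]
 [ 470.1 -237.5   20.9]
 [ 484.3 -153.2   21. ]
 [ 450.  -154.    21.1]
 [ 469.9 -208.9   22.2]
 [ 462.9 -146.4   22.7]
 [ 544.4 -113.9   23. ]
 [ 402.8 -112.8   25.7]]
```

View pics/g1.png

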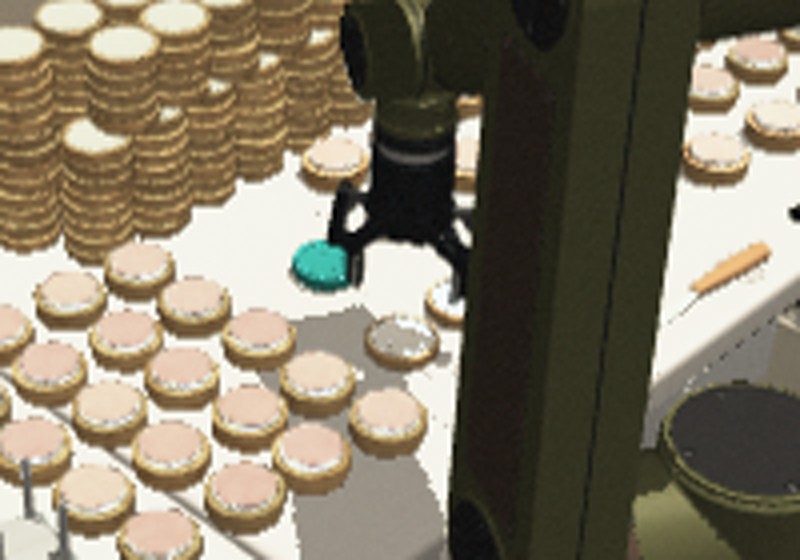

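The gripper is open above lid_1, with one fingertip visible at crop (355,283). I'll work out its height.

```bash
python3 - <<'E'
from h import *
c=shot('scene'); print(c['iv'][:3,3])
for z in (50,55,60,65,70,75):
    print(z,[proj(c,[472.4+r*np.cos(.52),-187.1+r*np.sin(.52),z])[0].round(1) for r in (43,50,57)])
P=cloud(c)
print(P[194:203,289:297,2].round(0))
E
```

```text
[-501.348062    953.42920769 1185.42550993]
50 [array([293.6, 204.4]), array([291.7, 204. ]), array([289.9, 203.7])]
55 [array([293.6, 203.3]), array([291.8, 203. ]), array([289.9, 202.7])]
60 [array([293.6, 202.2]), array([291.8, 201.9]), array([290. , 201.6])]
65 [array([293.7, 201.1]), array([291.8, 200.8]), array([290. , 200.5])]
70 [array([293.7, 200. ]), array([291.9, 199.7]), array([290. , 199.4])]
75 [array([293.7, 198.9]), array([291.9, 198.6]), array([290.1, 198.3])]
[[ 13.  14. 100.  99. 100.  97.  -1.  -4.]
 [ 17.  14.  91.  97.  98.  92.  -2.   3.]
 [  8.  89.  89.  92.  97.  86.   4.  -5.]
 [ 16.  87.  85.  88.  93.  80.  -3.  -0.]
 [ 14.  80.  85.  81.  88.  80.  -4.  -3.]
 [ 17.  13.  81.  82.  82.  72.  -3.  -0.]
 [ 10.   9.   6.  78.  78.  63.   1.  -0.]
 [  9.   7.   6.  75.  74.   2.  -3.  -7.]
 [  4.   1.  -0.   2.  -3.  -3.   1.  -2.]]
```

Emit:
move_arm --targets '[[[0,0,0,1.5,-0.7,30,85],[0,0,0,0,0,27,85],[0,0,0,0,0,0,85],[0,0,0,0,0,0,60],[0,0,0,0,0,0,60],[0,0,0,0,0,0,60],[0,0,0,0,0,0,60],[0,0,0,0,0,0,60]]]'

```text
time: 3.12
eef_pos: [472.5, -186.7, 5.7]
tool_rot: [1.575, 2.713, -0.0]
contact_force: [-0.9, -1.1, 6.4]
finger_gap: 66.8
finger_force: 67.6
```

```bash
python3 - <<'E'
from h import *
print(ctrl.sense()['finger_force'])
plan((471,-186,150,30,60,3),(486,260.3,150,78,60,10),(486,260.3,112,78,60,2))
E
```

```text
67.56061473709224
now [ 472.5 -186.7    5.7] yaw 29.7 gap 66.8 F [-0.9 -1.1  6.4]
[0.001, 0.001, -0.002, 0.3, -0.2, -48.1, 60]
[0.001, 0.001, -0.002, 0.3, -0.2, -48.1, 60]
[0.001, 0.001, -0.002, 0.4, -0.3, -48.1, 60]
[0.0, 0.0, -0.084, 37.9, 23.6, 0.0, 60]
[0.0, 0.0, -0.084, 35.8, 26.7, 0.0, 60]
[0.0, 0.0, -0.084, 33.4, 29.6, 0.0, 60]
[0.0, 0.0, -0.084, 30.8, 32.3, 0.0, 60]
[0.0, 0.0, -0.084, 28.0, 34.8, 0.0, 60]
[0.0, 0.0, -0.084, 25.0, 37.0, 0.0, 60]
[0.0, 0.0, -0.084, 21.8, 39.0, 0.0, 60]
[0.0, 0.0, -0.084, 18.5, 40.6, 0.0, 60]
[0.0, 0.0, -0.084, 15.0, 42.0, 0.0, 60]
[0.0, 0.0, -0.084, 11.5, 43.2, 0.0, 60]
[0.0, 0.0, 0.0, 0.0, 0.0, 19.0, 60]
[0.0, 0.0, 0.0, 0.0, 0.0, 19.0, 60]
```

Emit:
move_arm --targets '[[[0,0,0,0,0,-10,60],[0,0,0,0,0,-44,60],[0,0,0,0,0,-45,60],[0,0,0,0,0,-45,60],[0,0,0,0,0,0,60]]]'

```text
time: 3.75
eef_pos: [473.3, -186.9, 152.9]
tool_rot: [1.572, 2.709, 0.001]
contact_force: [0.2, 0.1, -0.8]
finger_gap: 66.8
finger_force: 67.1
```

Emit:
move_arm --targets '[[[0,0,-0.084,37.9,23.6,0,60],[0,0,-0.084,35.8,26.7,0,60],[0,0,-0.084,33.4,29.6,0,60],[0,0,-0.084,30.8,32.3,0,60],[0,0,-0.084,28,34.8,0,60],[0,0,-0.084,25,37,0,60],[0,0,-0.084,21.8,39,0,60],[0,0,-0.084,18.5,40.6,0,60],[0,0,-0.084,15,42,0,60],[0,0,-0.084,11.5,43.2,0,60]]]'

```text
time: 5.0
eef_pos: [486.5, 261.8, 146.2]
tool_rot: [-0.327, -3.123, 0.001]
contact_force: [-0.3, -0.8, -0.1]
finger_gap: 66.9
finger_force: 67.1
```

Emit:
move_arm --targets '[[[0,0,0,0,0,0,60],[0,0,0,0,0,0,60]]]'

```text
time: 5.25
eef_pos: [486.6, 260.1, 146.3]
tool_rot: [-0.332, -3.122, 0.002]
contact_force: [0.5, -0.2, -0.2]
finger_gap: 66.4
finger_force: 67.1
```

```bash
python3 - <<'E'
from h import *
s,p,r=pose(); print(s['finger_force'])
plan((486,260.3,112,78,60,2))
c=shot('scene'); u,v=proj(c,p)[0].astype(int); t=shot('top'); u2,v2=proj(t,p)[0].astype(int)
a=c['color'][v-70:v+80,u-60:u+60]; b=t['color'][v2-40:v2+40,u2-40:u2+40]; print(u,v,u2,v2)
img=np.zeros((600,800,3),np.uint8); img[:,:480]=cv2.resize(a,(480,600),interpolation=2); img[:320,480:800]=cv2.resize(b,(320,320),interpolation=2); save('g2',img)
P=cloud(c); X,Y,Z=P[...,0],P[...,1],P[...,2]
m=(abs(X-p[0])<45)&(abs(Y-p[1])<45)&(abs(Z-p[2])<22)
q=P[m]; print(m.sum(), q[:,2].min())
C=c['color'].astype(int); br=m&(C[...,0]-C[...,2]>40); print('bamboo',P[br].mean(0).round(1),br.sum(), np.ptp(P[br],axis=0).round())
w=m&(C.min(-1)>110); print('liner',P[w].mean(0).round(1),w.sum(),np.ptp(P[w],axis=0).round())
E
```

```text
67.12039398844354
now [486.6 260.1 146.3] yaw 77.9 gap 66.4 F [ 0.5 -0.2 -0.2]
[-0.001, -0.001, -0.001, 0.3, 0.1, 17.1, 60]
[-0.001, -0.001, -0.001, 0.3, 0.1, 17.1, 60]
205 240 188 217
360 137.42756949996874
bamboo [465.8 268.1 153.3] 97 [73. 72. 18.]
liner [486.7 257.9 154.3] 215 [67. 70. 23.]
```

View pics/g2.png

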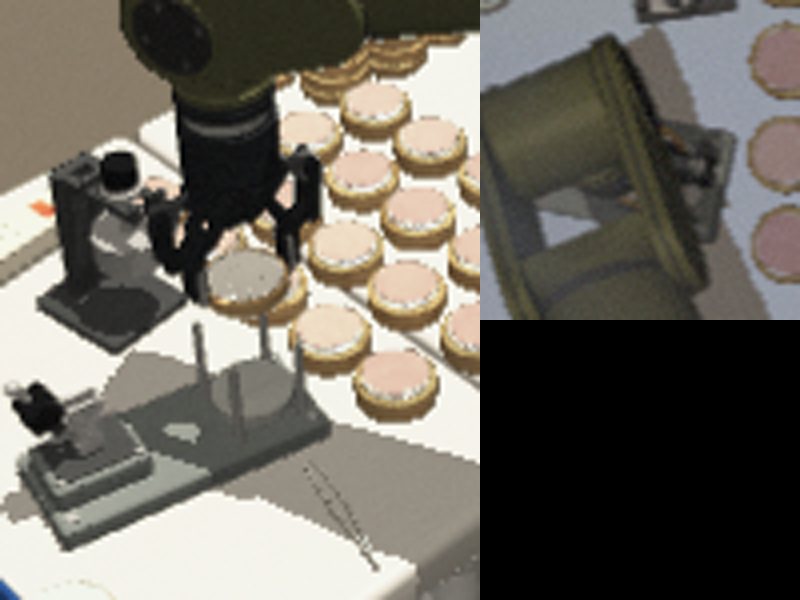

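The scene crop shows the lid held level between the fingers above the station, with the rods clear below it. I'll measure the lid and plate centres with the same disc fit.

```bash
cat >> h.py <<'E'
from scipy.optimize import minimize
def disc(c,P,x,y,h,rad,tol=6,n=None):
    "centre of a flat disc of radius rad at height h near x,y by soft overlap"
    H,W=P.shape[:2]; v,u=np.mgrid[:H,:W]; Q=atz(c,u,v,h).reshape(H,W,3)
    near=np.hypot(Q[...,0]-x,Q[...,1]-y)<rad+18; Z=P[...,2]
    near&=~(Z>h+tol+2)&np.isfinite(Z); q=Q[near][:,:2]; on=(np.abs(Z[near]-h)<tol)*2.-1
    f=lambda p:-(on*np.clip((rad-np.hypot(q[:,0]-p[0],q[:,1]-p[1]))/3,-1,1)).sum()
    r=min((minimize(f,[x+a,y+b],method='Nelder-Mead') for a in(-5,5) for b in(-5,5)),key=lambda r:r.fun); return r.x.round(1), round(-r.fun/len(q),2)
E
python3 - <<'E'
from h import *
c=shot('scene');P=cloud(c)
for h in (156,157.6,159): print('held lid',h,disc(c,P,486,260,h,35))
print('plate scene',disc(c,P,485,260,40,34))
n=np.load('top.npz')
t=shot('top')
print('plate top',disc(t,n['P'],485,260,40,34,8))
n2=np.load('scene.npz'); print('plate scene0',disc(c,n2['P'],485,260,40,34,8))
for x,y in((471,-186),(472,-273),(445,-356),(457,-446)): print(disc(t,n['P'],x,y,17,35))
E
```

```text
held lid 156 (array([482.7, 261. ]), np.float64(0.78))
held lid 157.6 (array([481.7, 260.6]), np.float64(0.75))
held lid 159 (array([480.7, 261.7]), np.float64(0.65))
plate scene (array([481. , 263.8]), np.float64(0.72))
plate top (array([485.2, 259.9]), np.float64(0.88))
plate scene0 (array([480.8, 263.8]), np.float64(0.74))
(array([ 471.9, -186.1]), np.float64(0.85))
(array([ 472.2, -273.3]), np.float64(0.82))
(array([ 445.9, -355.5]), np.float64(0.82))
(array([ 457.1, -446. ]), np.float64(0.83))
```

```bash
python3 - <<'E'
from h import *
plan((484.6,262,112,78,60,2),(484.6,262,96,78,60,4))
E
```

```text
now [487.3 259.5 147.1] yaw 77.8 gap 66.3 F [-0.2 -1.1 -1. ]
[0.0, 0.0, -0.002, 1.6, 0.9, 17.6, 60]
[0.0, 0.0, -0.002, 1.6, 0.9, 17.6, 60]
[0.0, 0.0, 0.0, 0.0, 0.0, 4.0, 60]
[0.0, 0.0, 0.0, 0.0, 0.0, 4.0, 60]
[0.0, 0.0, 0.0, 0.0, 0.0, 4.0, 60]
[0.0, 0.0, 0.0, 0.0, 0.0, 4.0, 60]
```

Emit:
move_arm --targets '[[[0,0,0,1.4,0.7,17,60],[0,0,0,1.4,0.7,17,60],[0,0,0,0,0,4,60],[0,0,0,0,0,4,60],[0,0,0,0,0,4,60],[0,0,0,0,0,4,60],[0,0,0,0,0,0,60]]]'

```text
time: 6.32
eef_pos: [484.8, 262.5, 97.1]
tool_rot: [-0.332, -3.124, 0.0]
contact_force: [-0.9, -0.9, -0.4]
finger_gap: 66.5
finger_force: 67.1
```

```bash
python3 - <<'E'
from h import *
plan((484.6,262,96,78,60,1))
c=shot('scene'); u,v=proj(c,[485,260,80])[0].astype(int)
save('g3',c['color'][v-40:v+40,u-50:u+50],6)
P=cloud(c); z=pose()[1][2]
for h in(z+9,z+11): print(disc(c,P,485,261,h,35))
E
```

```text
now [484.8 262.5  97.1] yaw 77.9 gap 66.5 F [-0.9 -0.9 -0.4]
[0.0, 0.0, -0.002, 0.1, -0.5, 1.1, 60]
(array([481. , 262.6]), np.float64(0.75))
(array([480.2, 263.3]), np.float64(0.66))
```

View pics/g3.png

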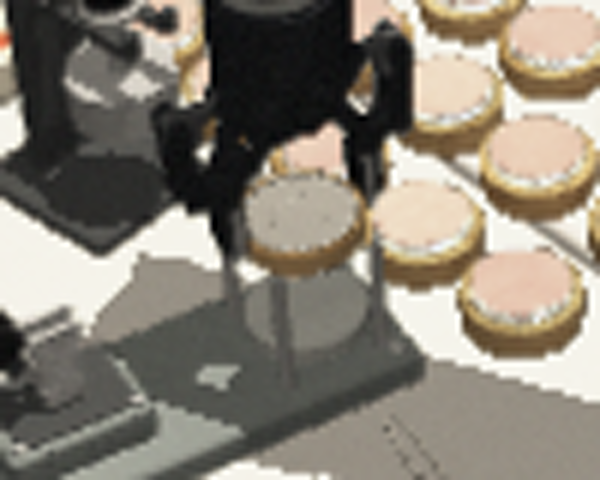

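The lid's rim sits level just above the rods' points, with the front rod at crop (285,275) and the plate below it. I'll lower it slowly.

Emit:
move_arm --targets '[[[0,0,0,0,0,4,60],[0,0,0,0,0,4,60],[0,0,0,0,0,4,60],[0,0,0,0,0,0,60]]]'

```text
time: 6.88
eef_pos: [484.6, 262.4, 84.7]
tool_rot: [-0.332, -3.123, 0.001]
contact_force: [-0.1, -0.5, 0.4]
finger_gap: 66.7
finger_force: 67.1
```

```bash
python3 - <<'E'
from h import *
plan((484.6,262,80,78,60,1)); print(ctrl.sense()['moment'])
c=shot('scene'); u,v=proj(c,[485,260,80])[0].astype(int)
save('g4',c['color'][v-30:v+40,u-40:u+40],7)
E
```

```text
now [484.6 262.4  84.7] yaw 77.9 gap 66.7 F [-0.1 -0.5  0.4]
[-0.001, -0.001, -0.002, -0.1, -0.3, 4.7, 60]
[-0.00508013  0.00864827 -0.02751771]
```

View pics/g4.png

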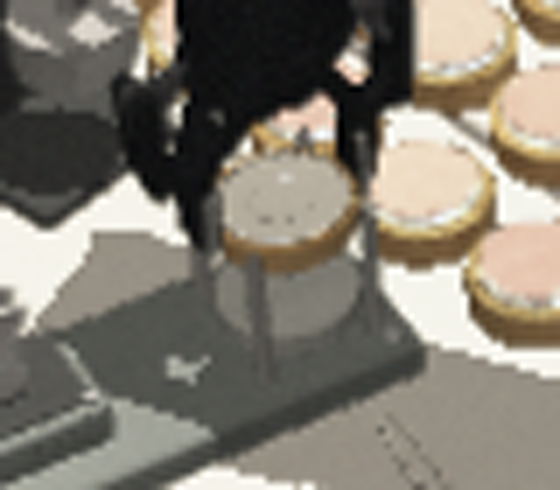

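The lid is between the rods with even gaps left and right and no contact force. Continuing down.

Emit:
move_arm --targets '[[[0,0,0,0,0,9,60],[0,0,0,0,0,9,60],[0,0,0,0,0,9,60],[0,0,0,0,0,6,60],[0,0,0,0,0,0,60]]]'

```text
time: 7.55
eef_pos: [484.5, 262.3, 51.5]
tool_rot: [-0.332, -3.123, 0.001]
contact_force: [-0.8, -0.5, 0.1]
finger_gap: 66.8
finger_force: 67.1
```

Emit:
move_arm --targets '[[[0,0,0,0,0,2,60],[0,0,0,0,0,2,60],[0,0,0,0,0,0,60]]]'

```text
time: 7.92
eef_pos: [485.0, 262.5, 48.3]
tool_rot: [0.332, 3.124, 0.0]
contact_force: [-0.1, -0.8, -0.8]
finger_gap: 66.6
finger_force: 67.1
```

Emit:
move_arm --targets '[[[0,0,0,0,0,1.5,60],[0,0,0,0,0,1.5,60],[0,0,0,0,0,0,60]]]'

```text
time: 8.3
eef_pos: [485.1, 262.6, 45.8]
tool_rot: [-0.332, -3.124, -0.0]
contact_force: [-2.3, -0.5, 3.6]
finger_gap: 66.8
finger_force: 67.6
```

Emit:
move_arm --targets '[[[0,0,0,0,0,0,85],[0,0,0,0,0,0,85],[0,0,0,0,0,0,85],[0,0,0,0,0,-10,85],[0,0,0,0,0,-35,85],[0,0,0,0,0,0,0],[0,0,0,0,0,0,0],[0,0,0,0,0,0,0],[0,0,0,0,0,0,0],[0,0,0,0,0,0,0]]]'

```text
time: 9.55
eef_pos: [484.6, 262.4, 89.7]
tool_rot: [-0.332, -3.123, 0.001]
contact_force: [0.3, -0.7, -0.2]
finger_gap: -0.3
finger_force: 0.0
```

Emit:
move_arm --targets '[[[0,0,0,0,0,10,0],[0,0,0,0,0,10,0],[0,0,0,0,0,3,0],[0,0,0,0,0,0,0]]]'

```text
time: 10.05
eef_pos: [484.6, 262.4, 66.7]
tool_rot: [-0.332, -3.123, 0.001]
contact_force: [0.7, 0.2, -0.4]
finger_gap: -0.2
finger_force: 0.0
```

Emit:
move_arm --targets '[[[0,0,0,0,0,2,0],[0,0,0,0,0,1.5,0],[0,0,0,0,0,1,0],[0,0,0,0,0,0,0],[0,0,0,0,0,0,0]]]'

```text
time: 10.68
eef_pos: [485.0, 262.6, 62.9]
tool_rot: [0.332, 3.124, 0.0]
contact_force: [-0.4, 0.1, -0.2]
finger_gap: 0.5
finger_force: 0.0
```

Emit:
move_arm --targets '[[[0,0,0,0,0,1.5,0],[0,0,0,0,0,1.5,0],[0,0,0,0,0,0,0]]]'

```text
time: 11.05
eef_pos: [484.8, 262.5, 59.6]
tool_rot: [-0.332, -3.124, 0.0]
contact_force: [0.8, 0.5, -0.0]
finger_gap: -0.1
finger_force: 0.0
```

```bash
python3 - <<'E'
from h import *
c=shot('scene');P=cloud(c)
for h in (48,52,57): print(h,disc(c,P,484,262,h,35,5))
X,Y,Z=P[...,0],P[...,1],P[...,2]
m=(np.hypot(X-484,Y-262)<30)&(Z>30)&(Z<120); print(np.histogram(Z[m],bins=range(30,121,5)))
u,v=proj(c,[485,260,60])[0].astype(int)
save('g5',c['color'][v-30:v+40,u-40:u+40],7)
E
```

```text
48 (array([479.5, 264.3]), np.float64(0.55))
52 (array([478.7, 262.8]), np.float64(0.67))
57 (array([480.1, 263. ]), np.float64(0.71))
(array([ 1,  1,  0,  6, 55, 48, 10,  8, 14,  6, 14,  9,  4, 23, 25, 31, 11,
       12]), array([ 30,  35,  40,  45,  50,  55,  60,  65,  70,  75,  80,  85,  90,
        95, 100, 105, 110, 115, 120]))
```

View pics/g5.png

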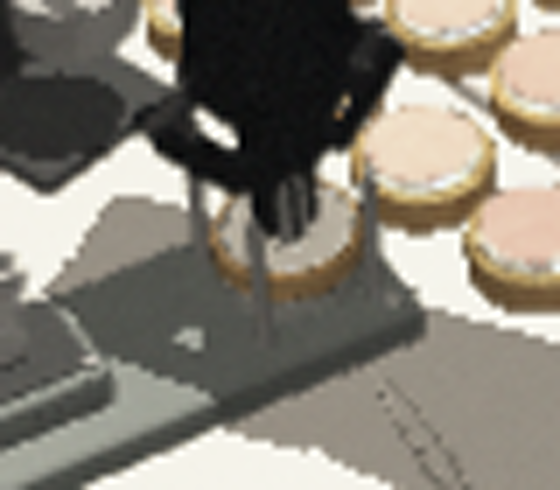

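The lid lies flat between the rods and the closed fingertips are just above its liner. I'll go a little further down.

Emit:
move_arm --targets '[[[0,0,0,0,0,1.5,0],[0,0,0,0,0,1.5,0],[0,0,0,0,0,0,0]]]'

```text
time: 11.48
eef_pos: [484.8, 262.5, 56.6]
tool_rot: [-0.332, -3.124, 0.0]
contact_force: [1.3, 0.3, 0.4]
finger_gap: -0.3
finger_force: 0.0
```

Emit:
move_arm --targets '[[[0,0,0,0,0,1,0],[0,0,0,0,0,0,0],[0,0,0,0,0,0,0]]]'

```text
time: 11.85
eef_pos: [485.1, 262.6, 56.1]
tool_rot: [0.332, 3.124, 0.0]
contact_force: [-2.4, -1.1, 2.5]
finger_gap: -0.1
finger_force: 1.6
```

Emit:
move_arm --targets '[[[0,0,0,0,0,1,0],[0,0,0,0,0,0,0],[0,0,0,0,0,0,0]]]'

```text
time: 12.22
eef_pos: [485.2, 262.6, 55.9]
tool_rot: [0.332, 3.124, -0.0]
contact_force: [-3.9, -1.9, 7.3]
finger_gap: -0.4
finger_force: 4.2
```

Emit:
move_arm --targets '[[[0,0,0,0,0,0.7,0],[0,0,0,0,0,0,0],[0,0,0,0,0,0,0],[0,0,0,0,0,-10,0],[0,0,0,0,0,-45,0],[0,0,0,0,0,-45,0],[0,0,0,0,0,0,85]]]'

```text
time: 13.1
eef_pos: [487.8, 263.8, 159.2]
tool_rot: [0.331, 3.116, 0.007]
contact_force: [-0.1, -0.4, 0.6]
finger_gap: 16.8
finger_force: 0.0
```

```bash
cat > lids.py <<'E'
from h import *
def lids():
    t=shot('top'); P=cloud(t); o=[]
    Z=P[...,2]; m=((Z>9)&(Z<30)).astype(np.uint8); m[:,:300]=0; m[:200]=0; m[250:]=0; m[:,425:]=0
    n,l,st,ce=cv2.connectedComponentsWithStats(m)
    for i in range(1,n):
        if st[i,4]>150:
            q=np.median(P[l==i],0); o.append((*disc(t,P,q[0],q[1],17,35)[0],st[i,4]))
    return o
print([tuple(float(x) for x in a) for a in lids()])
c=shot('scene'); P=cloud(c); print('stack',disc(c,P,484,262,57,35,5))
E
python3 - <<'E'
from lids import *
plan((484.6,262,165,78,85,1),(472,-273,150,30,85,10),(472,-273,70,30,85,2))
E
```

```text
[(472.0, -273.0, 302.0), (457.3, -446.0, 316.0), (445.6, -355.5, 312.0)]
stack (array([480.1, 263.3]), np.float64(0.66))
now [485.  262.6 154.3] yaw 77.9 gap 31.7 F [-0.  -0.8 -0.4]
[0.001, 0.001, -0.002, 0.3, -0.7, -10.7, 85]
[0.0, 0.0, 0.084, -9.9, -52.6, 1.5, 85]
[0.0, 0.0, 0.084, -14.3, -51.6, 1.5, 85]
[0.0, 0.0, 0.084, -18.5, -50.2, 1.5, 85]
[0.0, 0.0, 0.084, -22.7, -48.5, 1.5, 85]
[0.0, 0.0, 0.084, -26.6, -46.4, 1.5, 85]
[0.0, 0.0, 0.084, -30.4, -44.0, 1.5, 85]
[0.0, 0.0, 0.084, -34.0, -41.3, 1.5, 85]
[0.0, 0.0, 0.084, -37.3, -38.3, 1.5, 85]
[0.0, 0.0, 0.084, -40.4, -35.1, 1.5, 85]
[0.0, 0.0, 0.084, -43.2, -31.6, 1.5, 85]
[0.0, 0.0, 0.0, 0.0, 0.0, 40.0, 85]
[0.0, 0.0, 0.0, 0.0, 0.0, 40.0, 85]
```

Emit:
move_arm --targets '[[[0,0,0.084,-9.9,-52.6,1.5,85],[0,0,0.084,-14.3,-51.6,1.5,85],[0,0,0.084,-18.5,-50.2,1.5,85],[0,0,0.084,-22.7,-48.5,1.5,85],[0,0,0.084,-26.6,-46.4,1.5,85],[0,0,0.084,-30.4,-44,1.5,85],[0,0,0.084,-34,-41.3,1.5,85],[0,0,0.084,-37.3,-38.3,1.5,85],[0,0,0.084,-40.4,-35.1,1.5,85],[0,0,0.084,-43.2,-31.6,1.5,85]]]'

```text
time: 14.45
eef_pos: [469.1, -273.3, 136.7]
tool_rot: [-1.579, -2.712, -0.001]
contact_force: [-0.0, 0.7, 0.4]
finger_gap: 84.8
finger_force: 0.0
```

Emit:
move_arm --targets '[[[0,0,0,0,0,35,85],[0,0,0,0,0,35,85],[0,0,0,0,0,0,85],[0,0,0,0,0,0,85]]]'

```text
time: 14.95
eef_pos: [470.5, -272.2, 69.1]
tool_rot: [-1.576, -2.717, -0.0]
contact_force: [0.2, 0.1, 1.2]
finger_gap: 84.6
finger_force: 0.0
```

```bash
python3 - <<'E'
from h import *
plan((472.5,-273.5,5.7,30,85,3))
E
```

```text
now [ 470.5 -272.2   69.1] yaw 29.8 gap 84.6 F [0.2 0.1 1.2]
[0.0, 0.0, -0.001, -0.7, 0.4, 21.1, 85]
[0.0, 0.0, -0.001, -0.7, 0.4, 21.1, 85]
[0.0, 0.0, -0.001, -0.7, 0.3, 21.1, 85]
```

Emit:
move_arm --targets '[[[0,0,0,-0.7,0.4,21,85],[0,0,0,-0.7,0.4,21,85],[0,0,0,-0.7,0.3,21,85],[0,0,0,0,0,0,60],[0,0,0,0,0,0,60],[0,0,0,0,0,0,60],[0,0,0,0,0,0,60],[0,0,0,0,0,0,60]]]'

```text
time: 15.95
eef_pos: [473.2, -274.1, 7.3]
tool_rot: [1.576, 2.716, -0.0]
contact_force: [-0.6, 0.1, 5.2]
finger_gap: 66.4
finger_force: 66.8
```

```bash
python3 - <<'E'
from h import *
plan((472.5,-273.5,150,30,60,4),(484.8,262.5,150,78,60,11),(484.8,262.5,120,78,60,2))
E
```

```text
now [ 473.2 -274.1    7.3] yaw 29.7 gap 66.4 F [-0.6  0.1  5.2]
[0.0, 0.0, -0.001, 0.2, -0.1, -35.7, 60]
[0.0, 0.0, -0.001, 0.2, -0.1, -35.7, 60]
[0.0, 0.0, -0.001, 0.2, -0.1, -35.7, 60]
[0.0, 0.0, -0.001, 0.2, -0.1, -35.7, 60]
[0.0, 0.0, -0.076, 41.6, 25.3, 0.0, 60]
[0.0, 0.0, -0.076, 39.6, 28.4, 0.0, 60]
[0.0, 0.0, -0.076, 37.3, 31.4, 0.0, 60]
[0.0, 0.0, -0.076, 34.8, 34.1, 0.0, 60]
[0.0, 0.0, -0.076, 32.1, 36.7, 0.0, 60]
[0.0, 0.0, -0.076, 29.2, 39.0, 0.0, 60]
[0.0, 0.0, -0.076, 26.2, 41.1, 0.0, 60]
[0.0, 0.0, -0.076, 23.0, 43.0, 0.0, 60]
[0.0, 0.0, -0.076, 19.7, 44.6, 0.0, 60]
[0.0, 0.0, -0.076, 16.2, 46.0, 0.0, 60]
[0.0, 0.0, -0.076, 12.7, 47.1, 0.0, 60]
[0.0, 0.0, 0.0, 0.0, 0.0, 15.0, 60]
[0.0, 0.0, 0.0, 0.0, 0.0, 15.0, 60]
```

Emit:
move_arm --targets '[[[0,0,0,0,0,-12,60],[0,0,0,0,0,-43,60],[0,0,0,0,0,-43,60],[0,0,0,0,0,-43,60],[0,0,-0.076,41.6,25.3,0,60],[0,0,-0.076,39.6,28.4,0,60],[0,0,-0.076,37.3,31.4,0,60],[0,0,-0.076,34.8,34.1,0,60],[0,0,-0.076,32.1,36.7,0,60],[0,0,-0.076,29.2,39,0,60]]]'

```text
time: 17.2
eef_pos: [480.4, 20.2, 147.6]
tool_rot: [0.919, 3.004, 0.0]
contact_force: [1.1, 0.8, -0.8]
finger_gap: 66.1
finger_force: 66.4
```

Emit:
move_arm --targets '[[[0,0,-0.076,26.2,41.1,0,60],[0,0,-0.076,23,43,0,60],[0,0,-0.076,19.7,44.6,0,60],[0,0,-0.076,16.2,46,0,60],[0,0,-0.076,12.7,47.1,0,60],[0,0,0,0,0,15,60],[0,0,0,0,0,0,60],[0,0,0,0,0,0,60]]]'

```text
time: 18.2
eef_pos: [487.5, 261.2, 131.9]
tool_rot: [-0.341, -3.122, 0.001]
contact_force: [0.2, -0.5, 0.2]
finger_gap: 66.4
finger_force: 66.4
```

```bash
python3 - <<'E'
from h import *
plan((484.8,262.5,90,78,60,3))
c=shot('scene');P=cloud(c);p=pose()[1]
for d in (9,10.5): print(disc(c,P,p[0],p[1],p[2]+d,35))
E
```

```text
now [487.5 261.2 131.9] yaw 77.5 gap 66.4 F [ 0.2 -0.5  0.2]
[0.0, 0.0, -0.003, 1.0, 0.2, 14.0, 60]
[0.0, 0.0, -0.003, 1.0, 0.2, 14.0, 60]
[0.0, 0.0, -0.003, 1.0, 0.2, 14.0, 60]
(array([482.2, 261.9]), np.float64(0.73))
(array([481.2, 262.7]), np.float64(0.6))
```

Emit:
move_arm --targets '[[[0,0,-0.004,0.8,0.4,7,60],[0,0,-0.004,0.8,0.4,7,60],[0,0,0,0.7,0.3,5,60],[0,0,0,0,0,5,60],[0,0,0,0,0,5,60],[0,0,0,0,0,5,60],[0,0,0,0,0,5,60],[0,0,0,0,0,0,60]]]'

```text
time: 19.25
eef_pos: [485.4, 263.8, 92.5]
tool_rot: [-0.326, -3.124, 0.001]
contact_force: [-0.2, -0.4, -0.1]
finger_gap: 66.4
finger_force: 66.4
```

Emit:
move_arm --targets '[[[0,0,0,0,-0.8,6,60],[0,0,0,0,0,7,60],[0,0,0,0,0,7,60],[0,0,0,0,0,4,60],[0,0,0,0,0,1.5,60],[0,0,0,0,0,1.5,60],[0,0,0,0,0,0,60]]]'

```text
time: 20.12
eef_pos: [485.6, 263.2, 66.2]
tool_rot: [0.326, 3.125, 0.0]
contact_force: [0.3, -0.6, -0.8]
finger_gap: 66.6
finger_force: 66.4
```

Emit:
move_arm --targets '[[[0,0,0,0,0,1.2,60],[0,0,0,0,0,1,60],[0,0,0,0,0,0,60]]]'

```text
time: 20.5
eef_pos: [485.7, 263.2, 64.2]
tool_rot: [0.326, 3.124, 0.0]
contact_force: [-0.6, 0.5, 2.3]
finger_gap: 66.6
finger_force: 66.6
```

Emit:
move_arm --targets '[[[0,0,0,0,0,0.5,60],[0,0,0,0,0,0,85],[0,0,0,0,0,0,85],[0,0,0,0,0,0,85],[0,0,0,0,0,-10,85],[0,0,0,0,0,-30,85],[0,0,0,0,0,0,0],[0,0,0,0,0,0,0],[0,0,0,0,0,0,0],[0,0,0,0,0,0,0]]]'

```text
time: 21.75
eef_pos: [485.0, 262.9, 102.4]
tool_rot: [-0.326, -3.123, 0.001]
contact_force: [-0.3, 0.1, -0.1]
finger_gap: 11.5
finger_force: 0.0
```

Emit:
move_arm --targets '[[[0,0,0,0,0,0,0],[0,0,0,0,0,9,0],[0,0,0,0,0,9,0],[0,0,0,0,0,7,0],[0,0,0,0,0,2.5,0],[0,0,0,0,0,0,0],[0,0,0,0,0,0,0]]]'

```text
time: 22.62
eef_pos: [485.8, 263.2, 76.3]
tool_rot: [0.326, 3.124, 0.001]
contact_force: [-0.2, 0.1, -0.7]
finger_gap: 0.2
finger_force: 0.0
```

Emit:
move_arm --targets '[[[0,0,0,0,0,1.5,0],[0,0,0,0,0,1.2,0],[0,0,0,0,0,1,0],[0,0,0,0,0,0.7,0],[0,0,0,0,0,0.7,0],[0,0,0,0,0,0,0],[0,0,0,0,0,0,0]]]'

```text
time: 23.5
eef_pos: [486.0, 263.3, 72.4]
tool_rot: [0.326, 3.124, 0.0]
contact_force: [-3.2, -1.5, 9.0]
finger_gap: -0.3
finger_force: 4.4
```

Pressed with 9 N. Holding briefly, then rising and checking the row.

Emit:
move_arm --targets '[[[0,0,0,0,0,0,0],[0,0,0,0,0,0,0],[0,0,0,0,0,-10,0],[0,0,0,0,0,-40,0],[0,0,0,0,0,-40,0],[0,0,0,0,0,0,85]]]'

```text
time: 24.25
eef_pos: [488.0, 264.2, 165.5]
tool_rot: [0.325, 3.117, 0.007]
contact_force: [-0.3, 0.5, 0.7]
finger_gap: 17.0
finger_force: 0.0
```

```bash
sed -i 's/^print(\[tuple/if __name__=="__main__": &/; s/^c=shot.*//' lids.py; python3 - <<'E'
from lids import *
print(lids()); c=shot('scene'); P=cloud(c); print('stack',disc(c,P,484,262,74,35,5))
plan((446,-356,150,30,85,13),(446,-356,70,30,85,3))
E
```

```text
[(np.float64(457.0), np.float64(-446.0), np.int32(316)), (np.float64(446.0), np.float64(-355.5), np.int32(309))]
stack (array([481.7, 263.7]), np.float64(0.68))
now [485.6 263.2 161.1] yaw 78.1 gap 31.9 F [-0.   0.7 -0.6]
[0.0, 0.0, 0.065, -6.8, -47.2, 0.8, 85]
[0.0, 0.0, 0.065, -9.9, -46.7, 0.8, 85]
[0.0, 0.0, 0.065, -12.9, -46.0, 0.8, 85]
[0.0, 0.0, 0.065, -15.8, -45.0, 0.8, 85]
[0.0, 0.0, 0.065, -18.7, -43.9, 0.8, 85]
[0.0, 0.0, 0.065, -21.5, -42.6, 0.8, 85]
[0.0, 0.0, 0.065, -24.2, -41.1, 0.8, 85]
[0.0, 0.0, 0.065, -26.8, -39.5, 0.9, 85]
[0.0, 0.0, 0.065, -29.3, -37.7, 0.9, 85]
[0.0, 0.0, 0.065, -31.7, -35.7, 0.9, 85]
[0.0, 0.0, 0.065, -33.9, -33.6, 0.9, 85]
[0.0, 0.0, 0.065, -36.0, -31.3, 0.9, 85]
[0.0, 0.0, 0.065, -37.9, -29.0, 0.9, 85]
[0.0, 0.0, 0.0, 0.0, 0.0, 26.7, 85]
[0.0, 0.0, 0.0, 0.0, 0.0, 26.7, 85]
[0.0, 0.0, 0.0, 0.0, 0.0, 26.7, 85]
```

Emit:
move_arm --targets '[[[0,0,0.065,-6.8,-47.2,0.8,85],[0,0,0.065,-9.9,-46.7,0.8,85],[0,0,0.065,-12.9,-46,0.8,85],[0,0,0.065,-15.8,-45,0.8,85],[0,0,0.065,-18.7,-43.9,0.8,85],[0,0,0.065,-21.5,-42.6,0.8,85],[0,0,0.065,-24.2,-41.1,0.8,85],[0,0,0.065,-26.8,-39.5,0.9,85],[0,0,0.065,-29.3,-37.7,0.9,85],[0,0,0.065,-31.7,-35.7,0.9,85]]]'

```text
time: 25.6
eef_pos: [453.0, -214.0, 150.5]
tool_rot: [-1.309, -2.853, -0.001]
contact_force: [1.5, 0.1, 0.4]
finger_gap: 84.9
finger_force: 0.0
```

Emit:
move_arm --targets '[[[0,0,0.065,-33.9,-33.6,0.9,85],[0,0,0.065,-36,-31.3,0.9,85],[0,0,0.065,-37.9,-29,0.9,85],[0,0,0,0,0,30,85],[0,0,0,0,0,30,85],[0,0,0,0,0,20,85],[0,0,0,0,0,0,85],[0,0,0,0,0,0,85]]]'

```text
time: 26.6
eef_pos: [445.0, -356.2, 70.6]
tool_rot: [1.577, 2.716, -0.0]
contact_force: [-0.9, -0.4, 0.1]
finger_gap: 85.3
finger_force: 0.0
```

```bash
python3 - <<'E'
from h import *
plan((446.5,-356,6.5,30,85,3))
E
```

```text
now [ 445.  -356.2   70.6] yaw 29.7 gap 85.3 F [-0.9 -0.4  0.1]
[0.0, 0.0, -0.002, -0.2, 0.5, 21.4, 85]
[0.0, 0.0, -0.002, -0.2, 0.5, 21.4, 85]
[0.0, 0.0, -0.002, -0.2, 0.5, 21.4, 85]
```

Emit:
move_arm --targets '[[[0,0,0,-0.2,0.5,21,85],[0,0,0,-0.2,0.5,21,85],[0,0,0,-0.2,0.5,22,85],[0,0,0,0,0,0,60],[0,0,0,0,0,0,60],[0,0,0,0,0,0,60],[0,0,0,0,0,0,60],[0,0,0,0,0,0,60]]]'

```text
time: 27.6
eef_pos: [446.4, -356.0, 6.5]
tool_rot: [1.578, 2.715, -0.0]
contact_force: [-1.0, 0.6, 1.4]
finger_gap: 66.6
finger_force: 66.9
```

```bash
python3 - <<'E'
from h import *
plan((446.5,-356,150,30,60,4),(486,262.8,150,78,60,14))
E
```

```text
now [ 446.4 -356.     6.5] yaw 29.7 gap 66.6 F [-1.   0.6  1.4]
[0.0, 0.0, -0.001, 0.0, 0.0, -35.9, 60]
[0.0, 0.0, -0.001, 0.0, 0.0, -35.9, 60]
[0.0, 0.0, -0.001, 0.0, 0.0, -35.9, 60]
[0.0, 0.0, -0.001, 0.0, 0.0, -35.9, 60]
[0.0, 0.0, -0.06, 36.9, 24.5, 0.0, 60]
[0.0, 0.0, -0.06, 35.3, 26.7, 0.0, 60]
[0.0, 0.0, -0.06, 33.7, 28.8, 0.0, 60]
[0.0, 0.0, -0.06, 31.9, 30.7, 0.0, 60]
[0.0, 0.0, -0.06, 30.0, 32.6, 0.0, 60]
[0.0, 0.0, -0.06, 28.0, 34.3, 0.0, 60]
[0.0, 0.0, -0.06, 25.9, 35.9, 0.0, 60]
[0.0, 0.0, -0.06, 23.7, 37.4, 0.0, 60]
[0.0, 0.0, -0.06, 21.4, 38.8, 0.0, 60]
[0.0, 0.0, -0.06, 19.1, 40.0, 0.0, 60]
[0.0, 0.0, -0.06, 16.6, 41.0, 0.0, 60]
[0.0, 0.0, -0.06, 14.2, 42.0, 0.0, 60]
[0.0, 0.0, -0.06, 11.6, 42.7, 0.0, 60]
[0.0, 0.0, -0.06, 9.0, 43.4, 0.0, 60]
```

Emit:
move_arm --targets '[[[0,0,0,0,0,-12,60],[0,0,0,0,0,-44,60],[0,0,0,0,0,-44,60],[0,0,0,0,0,-43,60],[0,0,-0.06,36.9,24.5,0,60],[0,0,-0.06,35.3,26.7,0,60],[0,0,-0.06,33.7,28.8,0,60],[0,0,-0.06,31.9,30.7,0,60],[0,0,-0.06,30,32.6,0,60],[0,0,-0.06,28,34.3,0,60]]]'

```text
time: 28.85
eef_pos: [464.3, -89.2, 149.6]
tool_rot: [1.064, 2.955, 0.0]
contact_force: [-0.2, -0.5, -0.3]
finger_gap: 66.8
finger_force: 67.0
```

Emit:
move_arm --targets '[[[0,0,-0.06,25.9,35.9,0,60],[0,0,-0.06,23.7,37.4,0,60],[0,0,-0.06,21.4,38.8,0,60],[0,0,-0.06,19.1,40,0,60],[0,0,-0.06,16.6,41,0,60],[0,0,-0.06,14.2,42,0,60],[0,0,-0.06,11.6,42.7,0,60],[0,0,-0.06,9,43.4,0,60],[0,0,0,0,0,15,60],[0,0,0,0,0,0,60]]]'

```text
time: 30.1
eef_pos: [487.1, 262.2, 132.2]
tool_rot: [-0.333, -3.121, 0.003]
contact_force: [0.3, -0.2, -0.6]
finger_gap: 66.5
finger_force: 67.0
```

```bash
python3 - <<'E'
from h import *
plan((486,262.8,105,78,60,3))
c=shot('scene');P=cloud(c);p=pose()[1]
for d in (9,10.5): print(disc(c,P,p[0],p[1],p[2]+d,35))
E
```

```text
now [487.1 262.2 132.2] yaw 77.8 gap 66.5 F [ 0.3 -0.2 -0.6]
[-0.001, -0.001, -0.001, 0.4, 0.1, 9.1, 60]
[-0.001, -0.001, -0.001, 0.4, 0.1, 9.1, 60]
[-0.001, -0.001, -0.001, 0.4, 0.1, 9.1, 60]
(array([482.6, 262.2]), np.float64(0.75))
(array([481.6, 263.4]), np.float64(0.67))
```

Emit:
move_arm --targets '[[[0,0,0,0.4,0.2,9,60],[0,0,0,0.4,0.2,9,60],[0,0,0,0.4,0.1,7,60],[0,0,0,0,0,6,60],[0,0,0,0,0,6,60],[0,0,0,0,0,5,60],[0,0,0,0,0,5,60],[0,0,0,0,0,2,60],[0,0,0,0,0,0,60]]]'

```text
time: 31.28
eef_pos: [487.2, 263.7, 84.7]
tool_rot: [-0.334, -3.124, 0.0]
contact_force: [-0.5, 0.5, -0.8]
finger_gap: 66.5
finger_force: 67.0
```

Emit:
move_arm --targets '[[[0,0,0,0.8,-0.5,1.5,60],[0,0,0,0,0,1.2,60],[0,0,0,0,0,1,60],[0,0,0,0,0,0,60]]]'

```text
time: 31.78
eef_pos: [486.4, 263.3, 81.0]
tool_rot: [-0.334, -3.124, 0.0]
contact_force: [0.4, -0.5, 0.3]
finger_gap: 66.3
finger_force: 67.0
```

Emit:
move_arm --targets '[[[0,0,0,0,0,0.8,60],[0,0,0,0,0,0.8,60],[0,0,0,0,0,0,60]]]'

```text
time: 32.15
eef_pos: [486.6, 263.5, 80.2]
tool_rot: [0.334, 3.123, 0.0]
contact_force: [-2.5, -0.6, 4.1]
finger_gap: 66.1
finger_force: 67.5
```

Contact. Release, rise 40, close, and press (contact expected at TCP z about 90).

Emit:
move_arm --targets '[[[0,0,0,0,0,0,85],[0,0,0,0,0,0,85],[0,0,0,0,0,0,85],[0,0,0,0,0,-10,85],[0,0,0,0,0,-30,85],[0,0,0,0,0,0,0],[0,0,0,0,0,0,0],[0,0,0,0,0,0,0],[0,0,0,0,0,0,0],[0,0,0,0,0,0,0]]]'

```text
time: 33.4
eef_pos: [486.1, 263.2, 119.0]
tool_rot: [-0.334, -3.123, 0.001]
contact_force: [-0.7, 0.2, -0.2]
finger_gap: -0.2
finger_force: 0.0
```

Emit:
move_arm --targets '[[[0,0,0,0,0,9,0],[0,0,0,0,0,9,0],[0,0,0,0,0,8,0],[0,0,0,0,0,1.5,0],[0,0,0,0,0,0,0],[0,0,0,0,0,0,0]]]'

```text
time: 34.15
eef_pos: [486.7, 263.5, 92.4]
tool_rot: [0.334, 3.123, 0.001]
contact_force: [0.9, 0.3, -0.3]
finger_gap: -0.5
finger_force: 0.0
```

Emit:
move_arm --targets '[[[0,0,0,0,0,1.2,0],[0,0,0,0,0,1,0],[0,0,0,0,0,0.8,0],[0,0,0,0,0,0.7,0],[0,0,0,0,0,0.7,0],[0,0,0,0,0,0,0],[0,0,0,0,0,0,0]]]'

```text
time: 35.02
eef_pos: [487.0, 263.5, 89.2]
tool_rot: [0.333, 3.123, 0.0]
contact_force: [-2.3, -1.2, 8.5]
finger_gap: -0.0
finger_force: 4.3
```

Emit:
move_arm --targets '[[[0,0,0,0,0,0,0],[0,0,0,0,0,0,0],[0,0,0,0,0,-10,0],[0,0,0,0,0,-40,0],[0,0,0,0,0,-30,0],[0,0,0,0,0,0,85]]]'

```text
time: 35.78
eef_pos: [488.2, 264.2, 171.0]
tool_rot: [0.333, 3.118, 0.005]
contact_force: [0.1, 0.1, 0.5]
finger_gap: 17.0
finger_force: 0.0
```

```bash
python3 - <<'E'
from lids import *
print(lids()); c=shot('scene'); P=cloud(c); print('stack',disc(c,P,484,262,91,35,5))
plan((457.5,-446.3,150,30,85,15))
E
```

```text
[(np.float64(457.5), np.float64(-445.7), np.int32(314))]
stack (array([484. , 264.5]), np.float64(0.63))
now [486.2 263.3 167.2] yaw 77.8 gap 32.0 F [-0.  -0.9  0.5]
[0.0, 0.0, 0.056, -8.1, -46.6, 1.2, 85]
[0.0, 0.0, 0.056, -10.7, -46.1, 1.2, 85]
[0.0, 0.0, 0.056, -13.2, -45.4, 1.2, 85]
[0.0, 0.0, 0.056, -15.8, -44.6, 1.2, 85]
[0.0, 0.0, 0.056, -18.2, -43.7, 1.2, 85]
[0.0, 0.0, 0.056, -20.6, -42.6, 1.1, 85]
[0.0, 0.0, 0.056, -23.0, -41.4, 1.1, 85]
[0.0, 0.0, 0.056, -25.2, -40.1, 1.1, 85]
[0.0, 0.0, 0.056, -27.4, -38.6, 1.1, 85]
[0.0, 0.0, 0.056, -29.5, -37.0, 1.1, 85]
[0.0, 0.0, 0.056, -31.5, -35.3, 1.1, 85]
[0.0, 0.0, 0.056, -33.4, -33.5, 1.1, 85]
[0.0, 0.0, 0.056, -35.3, -31.6, 1.1, 85]
[0.0, 0.0, 0.056, -37.0, -29.6, 1.1, 85]
[0.0, 0.0, 0.056, -38.5, -27.5, 1.1, 85]
```

Emit:
move_arm --targets '[[[0,0,0.056,-8.1,-46.6,1.2,85],[0,0,0.056,-10.7,-46.1,1.2,85],[0,0,0.056,-13.2,-45.4,1.2,85],[0,0,0.056,-15.8,-44.6,1.2,85],[0,0,0.056,-18.2,-43.7,1.2,85],[0,0,0.056,-20.6,-42.6,1.1,85],[0,0,0.056,-23,-41.4,1.1,85],[0,0,0.056,-25.2,-40.1,1.1,85],[0,0,0.056,-27.4,-38.6,1.1,85],[0,0,0.056,-29.5,-37,1.1,85]]]'

```text
time: 37.12
eef_pos: [465.1, -210.4, 153.9]
tool_rot: [-1.186, -2.906, -0.001]
contact_force: [-0.4, -0.4, -0.0]
finger_gap: 84.9
finger_force: 0.0
```

Emit:
move_arm --targets '[[[0,0,0.056,-31.5,-35.3,1.1,85],[0,0,0.056,-33.4,-33.5,1.1,85],[0,0,0.056,-35.3,-31.6,1.1,85],[0,0,0.056,-37,-29.6,1.1,85],[0,0,0.056,-38.5,-27.5,1.1,85],[0,0,0,0,0,30,85],[0,0,0,0,0,30,85],[0,0,0,0,0,20,85],[0,0,0,0,0,0,85],[0,0,0,0,0,0,85]]]'

```text
time: 38.38
eef_pos: [456.4, -446.2, 71.4]
tool_rot: [1.578, 2.716, -0.001]
contact_force: [0.9, -0.7, -0.4]
finger_gap: 84.9
finger_force: 0.0
```

```bash
python3 - <<'E'
from h import *
plan((458,-446.3,6.5,30,85,3))
E
```

```text
now [ 456.4 -446.2   71.4] yaw 29.7 gap 84.9 F [ 0.9 -0.7 -0.4]
[0.0, 0.0, -0.002, -0.3, 0.5, 21.6, 85]
[0.0, 0.0, -0.002, -0.3, 0.5, 21.6, 85]
[0.0, 0.0, -0.002, -0.3, 0.5, 21.6, 85]
```

Emit:
move_arm --targets '[[[0,0,0,-0.3,0.5,21.5,85],[0,0,0,-0.3,0.5,21.5,85],[0,0,0,-0.3,0.5,21.5,85],[0,0,0,0,0,0,60],[0,0,0,0,0,0,60],[0,0,0,0,0,0,60],[0,0,0,0,0,0,60],[0,0,0,0,0,0,60]]]'

```text
time: 39.38
eef_pos: [457.8, -446.2, 6.6]
tool_rot: [1.578, 2.716, -0.0]
contact_force: [-0.1, -0.2, -0.1]
finger_gap: 67.0
finger_force: 66.7
```

```bash
python3 - <<'E'
from h import *
plan((458,-446.3,158,30,60,4),(485.3,262.6,158,78,60,16))
E
```

```text
now [ 457.8 -446.2    6.6] yaw 29.7 gap 67.0 F [-0.1 -0.2 -0.1]
[0.0, 0.0, -0.001, -0.1, 0.0, -37.9, 60]
[0.0, 0.0, -0.001, -0.1, 0.0, -37.9, 60]
[0.0, 0.0, -0.001, -0.1, 0.0, -37.9, 60]
[0.0, 0.0, -0.001, -0.1, 0.0, -37.9, 60]
[0.0, 0.0, -0.052, 37.5, 23.6, 0.0, 60]
[0.0, 0.0, -0.052, 36.2, 25.6, 0.0, 60]
[0.0, 0.0, -0.052, 34.8, 27.4, 0.0, 60]
[0.0, 0.0, -0.052, 33.4, 29.2, 0.0, 60]
[0.0, 0.0, -0.052, 31.8, 30.9, 0.0, 60]
[0.0, 0.0, -0.052, 30.1, 32.5, 0.0, 60]
[0.0, 0.0, -0.052, 28.4, 34.1, 0.0, 60]
[0.0, 0.0, -0.052, 26.6, 35.5, 0.0, 60]
[0.0, 0.0, -0.052, 24.7, 36.8, 0.0, 60]
[0.0, 0.0, -0.052, 22.7, 38.1, 0.0, 60]
[0.0, 0.0, -0.052, 20.7, 39.2, 0.0, 60]
[0.0, 0.0, -0.052, 18.6, 40.3, 0.0, 60]
[0.0, 0.0, -0.052, 16.5, 41.2, 0.0, 60]
[0.0, 0.0, -0.052, 14.3, 42.0, 0.0, 60]
[0.0, 0.0, -0.052, 12.1, 42.7, 0.0, 60]
[0.0, 0.0, -0.052, 9.8, 43.2, 0.0, 60]
```

Emit:
move_arm --targets '[[[0,0,0,0,0,-12,60],[0,0,0,0,0,-46,60],[0,0,0,0,0,-47,60],[0,0,0,0,0,-47,60],[0,0,-0.052,37.5,23.6,0,60],[0,0,-0.052,36.2,25.6,0,60],[0,0,-0.052,34.8,27.4,0,60],[0,0,-0.052,33.4,29.2,0,60],[0,0,-0.052,31.8,30.9,0,60],[0,0,-0.052,30.1,32.5,0,60]]]'

```text
time: 40.62
eef_pos: [469.7, -179.0, 159.2]
tool_rot: [1.134, 2.928, -0.0]
contact_force: [0.4, 0.3, -0.1]
finger_gap: 66.8
finger_force: 67.0
```

Emit:
move_arm --targets '[[[0,0,-0.052,28.4,34.1,0,60],[0,0,-0.052,26.6,35.5,0,60],[0,0,-0.052,24.7,36.8,0,60],[0,0,-0.052,22.7,38.1,0,60],[0,0,-0.052,20.7,39.2,0,60],[0,0,-0.052,18.6,40.3,0,60],[0,0,-0.052,16.5,41.2,0,60],[0,0,-0.052,14.3,42,0,60],[0,0,-0.052,12.1,42.7,0,60],[0,0,-0.052,9.8,43.2,0,60]]]'

```text
time: 41.88
eef_pos: [490.8, 264.4, 159.3]
tool_rot: [0.343, 3.121, 0.001]
contact_force: [0.2, 0.3, -0.3]
finger_gap: 66.8
finger_force: 67.0
```

Emit:
move_arm --targets '[[[0,0,0,0,0,12,60],[0,0,0,0,0,0,60],[0,0,0,0,0,0,60]]]'

```text
time: 42.25
eef_pos: [490.6, 261.8, 146.2]
tool_rot: [-0.348, -3.122, 0.0]
contact_force: [0.2, 0.4, -0.9]
finger_gap: 67.0
finger_force: 67.0
```

```bash
python3 - <<'E'
from h import *
plan((485.3,262.6,102,78,60,6))
c=shot('scene');P=cloud(c);p=pose()[1]
for d in (9,10.5): print(disc(c,P,p[0],p[1],p[2]+d,35))
E
```

```text
now [490.6 261.8 146.2] yaw 77.3 gap 67.0 F [ 0.2  0.4 -0.9]
[0.0, 0.0, -0.002, 0.9, -0.1, 7.4, 60]
[0.0, 0.0, -0.002, 0.9, -0.1, 7.4, 60]
[0.0, 0.0, -0.002, 0.9, -0.1, 7.4, 60]
[0.0, 0.0, -0.002, 0.9, -0.1, 7.4, 60]
[0.0, 0.0, -0.002, 0.9, -0.1, 7.4, 60]
[0.0, 0.0, -0.002, 0.9, 0.0, 7.4, 60]
(array([488.3, 261.1]), np.float64(0.71))
(array([488.6, 261.8]), np.float64(0.73))
```

Emit:
move_arm --targets '[[[0,0,-0.004,2.5,0,4,60],[0,0,-0.004,2.5,0,8,60],[0,0,-0.003,1.8,0,8,60],[0,0,0,0,0,6,60],[0,0,0,0,0,6,60],[0,0,0,0,0,6,60],[0,0,0,0,0,4,60],[0,0,0,0,0,0,60]]]'

```text
time: 43.3
eef_pos: [483.8, 264.1, 103.7]
tool_rot: [-0.329, -3.124, 0.001]
contact_force: [-0.4, -0.2, 0.5]
finger_gap: 66.6
finger_force: 67.0
```

```bash
python3 - <<'E'
from h import *
plan((484,263,98.5,78,60,3))
c=shot('scene');P=cloud(c);p=pose()[1]
for d in (9,10.5): print(disc(c,P,p[0],p[1],p[2]+d,35))
E
```

```text
now [483.8 264.1 103.7] yaw 78.0 gap 66.6 F [-0.4 -0.2  0.5]
[0.0, 0.0, 0.0, -0.1, -0.4, 1.7, 60]
[0.0, 0.0, 0.0, -0.1, -0.4, 1.7, 60]
[0.0, 0.0, 0.0, -0.1, -0.4, 1.7, 60]
(array([481.7, 264.9]), np.float64(0.73))
(array([481.6, 262.7]), np.float64(0.74))
```

Emit:
move_arm --targets '[[[0,0,0,0,-0.7,2,60],[0,0,0,0,0,1.5,60],[0,0,0,0,0,1.2,60],[0,0,0,0,0,0.8,60],[0,0,0,0,0,0,60],[0,0,0,0,0,0,60]]]'

```text
time: 44.1
eef_pos: [483.9, 263.6, 98.7]
tool_rot: [0.329, 3.124, 0.0]
contact_force: [0.3, -0.2, 0.8]
finger_gap: 66.9
finger_force: 67.0
```

Emit:
move_arm --targets '[[[0,0,0,0,0,0.8,60],[0,0,0,0,0,0.8,60],[0,0,0,0,0,0,60]]]'

```text
time: 44.48
eef_pos: [483.8, 263.5, 96.9]
tool_rot: [-0.329, -3.124, 0.0]
contact_force: [1.1, 0.7, -0.7]
finger_gap: 66.9
finger_force: 67.0
```

Emit:
move_arm --targets '[[[0,0,0,0,0,0.8,60],[0,0,0,0,0,0.8,60],[0,0,0,0,0,0,60]]]'

```text
time: 44.85
eef_pos: [483.8, 263.5, 95.3]
tool_rot: [-0.329, -3.124, 0.0]
contact_force: [0.6, -1.0, 0.3]
finger_gap: 67.0
finger_force: 67.0
```

Emit:
move_arm --targets '[[[0,0,0,0,0,0.8,60],[0,0,0,0,0,0.8,60],[0,0,0,0,0,0,60]]]'

```text
time: 45.22
eef_pos: [484.0, 263.6, 94.1]
tool_rot: [0.329, 3.124, 0.0]
contact_force: [-0.8, -0.4, 1.9]
finger_gap: 66.8
finger_force: 67.1
```

Emit:
move_arm --targets '[[[0,0,0,0,0,0.6,60],[0,0,0,0,0,0,85],[0,0,0,0,0,0,85],[0,0,0,0,0,0,85],[0,0,0,0,0,-10,85],[0,0,0,0,0,-32,85],[0,0,0,0,0,0,0],[0,0,0,0,0,0,0],[0,0,0,0,0,0,0],[0,0,0,0,0,0,0]]]'

```text
time: 46.48
eef_pos: [483.3, 263.3, 134.2]
tool_rot: [-0.329, -3.123, 0.001]
contact_force: [0.1, 0.6, -0.6]
finger_gap: 11.8
finger_force: 0.0
```

```bash
python3 - <<'E'
from h import *
plan((485,263,111,78,0,3))
c=shot('scene');P=cloud(c)
for h in(106.5,108): print(disc(c,P,484,262,h,35,5))
u,v=proj(c,[485,260,90])[0].astype(int)
save('g6',c['color'][v-35:v+45,u-45:u+45],7)
E
```

```text
now [483.3 263.3 134.2] yaw 78.0 gap 11.8 F [ 0.1  0.6 -0.6]
[0.0, -0.001, 0.0, -0.6, 0.0, 7.7, 0]
[0.0, -0.001, 0.0, -0.6, 0.0, 7.7, 0]
[0.0, -0.001, 0.0, -0.6, 0.0, 7.7, 0]
(array([482.3, 265. ]), np.float64(0.83))
(array([482.3, 265.5]), np.float64(0.73))
```

View pics/g6.png

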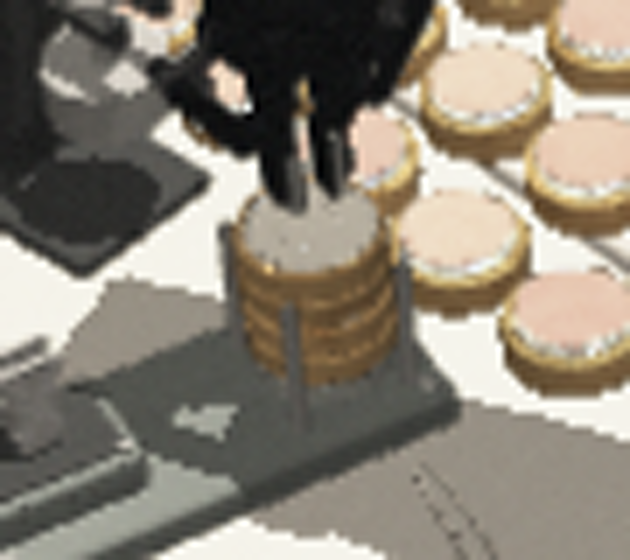

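The stack of four lids stands level between the rods, with its top at crop (312,228) centred between the left and right rods. Now the press.

Emit:
move_arm --targets '[[[0,0,0,0,0,0,0],[0,0,0,-0.6,0,8,0],[0,0,0,-0.6,0,8,0],[0,0,0,0,0,7,0],[0,0,0,0,0,1.5,0],[0,0,0,0,0,0,0],[0,0,0,0,0,0,0]]]'

```text
time: 47.4
eef_pos: [485.3, 263.4, 111.1]
tool_rot: [0.329, 3.124, 0.0]
contact_force: [0.8, -0.7, -0.2]
finger_gap: -0.1
finger_force: 0.0
```

Emit:
move_arm --targets '[[[0,0,0,0,0,1,0],[0,0,0,0,0,0.8,0],[0,0,0,0,0,0.8,0],[0,0,0,0,0,0.7,0],[0,0,0,0,0,0.5,0],[0,0,0,0,0,0,0],[0,0,0,0,0,0,0]]]'

```text
time: 48.28
eef_pos: [485.1, 263.3, 106.9]
tool_rot: [0.329, 3.124, 0.0]
contact_force: [0.2, -0.1, -0.0]
finger_gap: -0.1
finger_force: 0.0
```

Emit:
move_arm --targets '[[[0,0,0,0,0,0.8,0],[0,0,0,0,0,0.8,0],[0,0,0,0,0,0.7,0],[0,0,0,0,0,0,0],[0,0,0,0,0,0,0]]]'

```text
time: 48.9
eef_pos: [485.5, 263.5, 105.8]
tool_rot: [0.329, 3.123, 0.001]
contact_force: [-1.7, -0.5, 6.2]
finger_gap: -0.2
finger_force: 2.8
```

Emit:
move_arm --targets '[[[0,0,0,0,0,0.5,0],[0,0,0,0,0,0,0],[0,0,0,0,0,-10,0],[0,0,0,0,0,-40,0],[0,0,0,0,0,-40,0],[0,0,0,0,0,-40,85],[0,0,0,0,0,0,85],[0,0,0,0,0,0,85]]]'

```text
time: 49.9
eef_pos: [484.7, 263.1, 233.6]
tool_rot: [-0.329, -3.124, 0.0]
contact_force: [-0.2, 0.6, -0.4]
finger_gap: 54.6
finger_force: 0.0
```

```bash
python3 - <<'E'
from h import *
c=shot('scene');P=cloud(c); t=shot('top'); T=np.load('top.npz')['P']
print('knob scene',disc(c,P,646,257,177,15.5,5),'top',disc(t,T,647,254,177,15.5,5))
plan((648,256,232,90,85,4),(648,256,159,90,85,3))
print('top plate',disc(t,T,485,260,40,34,4))
E
```

```text
knob scene (array([644.9, 258.5]), np.float64(0.84)) top (array([647.9, 253.9]), np.float64(0.89))
now [484.2 262.9 232.3] yaw 78.0 gap 68.7 F [-0.1 -0.2 -0. ]
[0.0, -0.001, -0.052, -40.4, 6.8, -0.1, 85]
[0.0, -0.001, -0.052, -40.7, 4.7, 0.0, 85]
[0.0, -0.001, -0.052, -40.9, 2.6, 0.0, 85]
[0.0, -0.001, -0.052, -41.0, 0.4, 0.0, 85]
[0.0, 0.0, 0.0, 0.0, 0.0, 24.3, 85]
[0.0, 0.0, 0.0, 0.0, 0.0, 24.3, 85]
[0.0, 0.0, 0.0, 0.0, 0.0, 24.3, 85]
top plate (array([485.2, 260.1]), np.float64(0.78))
```

Emit:
move_arm --targets '[[[0,0,-0.052,-40.4,6.8,0,85],[0,0,-0.052,-40.7,4.7,0,85],[0,0,-0.052,-40.9,2.6,0,85],[0,0,-0.052,-41,0.5,0,85],[0,0,0,0,0,20,85],[0,0,0,0,0,0,85],[0,0,0,0,0,0,85]]]'

```text
time: 50.88
eef_pos: [647.5, 256.5, 213.2]
tool_rot: [-0.002, -3.14, 0.001]
contact_force: [0.6, -0.7, 0.2]
finger_gap: 84.8
finger_force: 0.0
```

```bash
python3 - <<'E'
from h import *
plan((648,256.3,160,90,85,3))
E
```

```text
now [647.5 256.5 213.2] yaw 89.9 gap 84.8 F [ 0.6 -0.7  0.2]
[0.0, -0.001, 0.0, -0.2, 0.0, 17.7, 85]
[0.0, -0.001, 0.0, -0.2, -0.1, 17.7, 85]
[0.0, -0.001, 0.0, -0.2, -0.1, 17.7, 85]
```

Emit:
move_arm --targets '[[[0,0,0,0,0,17.5,85],[0,0,0,0,0,17.5,85],[0,0,0,0,0,17.5,85],[0,0,0,0,0,0,85],[0,0,0,0,0,0,15],[0,0,0,0,0,0,15],[0,0,0,0,0,0,15],[0,0,0,0,0,0,15],[0,0,0,0,0,0,15],[0,0,0,0,0,0,15]]]'

```text
time: 52.12
eef_pos: [649.4, 256.8, 162.9]
tool_rot: [0.003, 3.14, 0.002]
contact_force: [-0.5, 1.4, 5.2]
finger_gap: 29.2
finger_force: 60.3
```

Emit:
move_arm --targets '[[[0,0,0,0,0,0,15],[0,0,0,0,0,-5,15],[0,0,0,0,0,-5,15],[0,0,0,0,0,-5,15],[0,0,0,0,0,-5,15],[0,0,0,0,0,0,15]]]'

```text
time: 52.88
eef_pos: [649.2, 256.4, 182.3]
tool_rot: [0.003, 3.141, 0.0]
contact_force: [-0.2, -0.7, -4.6]
finger_gap: 28.7
finger_force: 59.5
```

Emit:
move_arm --targets '[[[0,0,0,10,-1.3,0,15],[0,0,0,15,-2,0,15],[0,0,0,15,-2,0,15],[0,0,0,15,-2,0,15],[0,0,0,15,-2,0,15],[0,0,0,5,-0.7,-10,15],[0,0,0,0,0,-20,15],[0,0,0,0,0,-10,15],[0,0,0,0,0,0,15]]]'

```text
time: 54.0
eef_pos: [575.3, 246.8, 224.2]
tool_rot: [0.003, 3.137, 0.002]
contact_force: [0.5, -0.3, -4.0]
finger_gap: 29.4
finger_force: 59.9
```

```bash
python3 - <<'E'
from h import *
c=shot('scene');P=cloud(c);p=pose()[1]; print('F',ctrl.sense()['moment'])
print('foot',disc(c,P,p[0],p[1],p[2]-57.9,31,5))
plan((485,263,222,90,15,4))
u,v=proj(c,[p[0]-30,p[1],p[2]-50])[0].astype(int)
save('g7',c['color'][v-60:v+60,u-60:u+60],5)
E
```

```text
F [-0.02692748  0.03900143  0.02703346]
foot (array([572.6, 247.4]), np.float64(0.85))
now [574.6 246.6 222.8] yaw 89.9 gap 29.1 F [ 0.5 -0.4 -5.1]
[0.0, 0.0, 0.0, 22.4, 4.1, 0.2, 15]
[0.0, 0.0, 0.0, 22.4, 4.1, 0.2, 15]
[0.0, 0.0, 0.0, 22.4, 4.1, 0.2, 15]
[0.0, 0.0, 0.0, 22.4, 4.1, 0.2, 15]
```

View pics/g7.png

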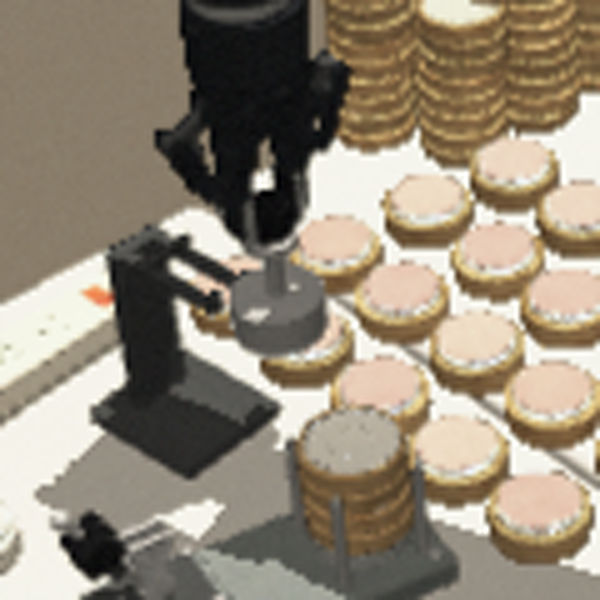

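The weight is clear of the hanger and hangs upright from the gripper, and the four-lid stack is intact. Carrying it over the stack.

Emit:
move_arm --targets '[[[0,0,0,14,2.6,0,15],[0,0,0,22,4,0,15],[0,0,0,22,4,0,15],[0,0,0,20,4,0,15],[0,0,0,12.5,2.2,0,15],[0,0,0,0,0,0,15],[0,0,0,0,0,8,15],[0,0,0,0,0,8,15],[0,0,0,0,0,0,15],[0,0,0,0,0,0,15]]]'

```text
time: 55.3
eef_pos: [483.6, 263.3, 205.4]
tool_rot: [-0.003, -3.141, 0.0]
contact_force: [-0.1, -0.3, -5.3]
finger_gap: 29.1
finger_force: 59.8
```

```bash
python3 - <<'E'
from h import *
c=shot('scene');P=cloud(c);p=pose()[1]
print('foot',disc(c,P,p[0],p[1],p[2]-57.9,31,5))
plan((484,263.5,199,90,15,4))
E
```

```text
foot (array([479.5, 264.8]), np.float64(0.83))
now [483.6 263.4 205.7] yaw 89.9 gap 29.1 F [-0.1 -0.1 -5.6]
[0.0, 0.0, -0.001, -0.1, 0.0, 1.7, 15]
[0.0, 0.0, -0.001, -0.1, 0.0, 1.7, 15]
[0.0, 0.0, -0.001, -0.1, 0.0, 1.7, 15]
[0.0, 0.0, -0.001, -0.1, 0.0, 1.7, 15]
```

Shift about 1.5 mm in +x, then lower.

Emit:
move_arm --targets '[[[0,0,0,-1.3,-0.5,2,15],[0,0,0,0,0,2,15],[0,0,0,0,0,2,15],[0,0,0,0,0,1.5,15],[0,0,0,0,0,1,15],[0,0,0,0,0,0,15]]]'

```text
time: 56.1
eef_pos: [484.6, 262.9, 197.0]
tool_rot: [-0.003, -3.141, 0.0]
contact_force: [0.0, -1.0, -5.3]
finger_gap: 28.9
finger_force: 59.8
```

Emit:
move_arm --targets '[[[0,0,0,0,0,1,15],[0,0,0,0,0,1,15],[0,0,0,0,0,0,15]]]'

```text
time: 56.48
eef_pos: [484.8, 263.0, 195.6]
tool_rot: [0.003, 3.141, 0.0]
contact_force: [0.7, 0.2, -3.3]
finger_gap: 29.1
finger_force: 60.1
```

Emit:
move_arm --targets '[[[0,0,0,0,0,1,15],[0,0,0,0,0,0.8,15],[0,0,0,0,0,0,15]]]'

```text
time: 56.85
eef_pos: [485.4, 263.1, 195.0]
tool_rot: [0.003, 3.139, 0.001]
contact_force: [-0.4, -1.8, 5.2]
finger_gap: 28.9
finger_force: 60.6
```

Emit:
move_arm --targets '[[[0,0,0,0,0,-0.8,15],[0,0,0,0,0,0,45],[0,0,0,0,0,0,85],[0,0,0,0,0,0,85],[0,0,0,0,0,0,85],[0,0,0,0,0,-10,85],[0,0,0,0,0,-40,85],[0,0,0,0,0,-40,85],[0,0,0,0,0,-20,85],[0,0,0,0,0,0,85]]]'

```text
time: 58.1
eef_pos: [485.3, 263.2, 306.1]
tool_rot: [0.003, 3.138, 0.002]
contact_force: [-0.2, 0.0, -0.7]
finger_gap: 85.0
finger_force: 0.0
```

```bash
python3 - <<'E'
from h import *
c=shot('scene');P=cloud(c)
print('foot',disc(c,P,485,263,137,31,5),disc(c,P,485,263,209,15.5,5))
# lever axis in station frame: project dark collar / lever points
y=np.array([.207,.978]); x=np.array([.978,-.207]); pl=np.array([485.2,262.9])
for n,D in (('scene',dict(P=P,C=c['color'])),('top',np.load('top.npz'))):
    Q=D['P'].copy(); C=D['C'].astype(int)
    d=Q[...,:2]-pl; X=d@x; Y=d@y; Z=Q[...,2]
    m=(abs(X)<35)&(Y>100)&(Y<215)&(Z>60)
    dark=m&(C.max(-1)<60)
    print(n,dark.sum(),'x',np.percentile(X[dark],[5,50,95]).round(1),'y',np.percentile(Y[dark],[5,50,95]).round(1),'z',np.percentile(Z[dark],[5,50,95]).round(1))
    ball=m&(Z>136); print('ball',X[ball].mean(),Y[ball].mean(),Z[ball].mean(),ball.sum())
    # mean along lever, predicted center s=69
    for lo in range(80,145,10):
        k=m&(Z>lo)&(Z<lo+10); print(lo,k.sum(),X[k].mean().round(1),Y[k].mean().round(1),np.ptp(X[k]).round(0),np.ptp(Y[k]).round(0),C[k].mean().round())
plan((520,425,250,-12,60,10))
u,v=proj(c,[515,410,100])[0].astype(int)
save('g8',c['color'][v-45:v+45,u-45:u+75],5)
E
```

```text
foot (array([480.8, 264.1]), np.float64(0.85)) (array([477.9, 263.4]), np.float64(0.87))
scene 105 x [-16.5 -10.6   8.3] y [159.6 172.1 186. ] z [ 88.8 113.4 122.9]
ball -2.8031729389085087 187.02582185801302 139.59419007998994 15
80 24 -7.3 146.1 20.0 37.0 85.0
90 57 -4.0 145.2 24.0 58.0 102.0
100 42 -7.7 158.5 30.0 55.0 78.0
110 48 -6.5 176.1 32.0 27.0 28.0
120 29 -2.8 171.4 29.0 19.0 46.0
130 13 -3.4 186.1 16.0 17.0 138.0
140 6 -3.6 186.7 10.0 11.0 196.0
top 31 x [-6.   6.8 12.3] y [155.8 161.5 174.5] z [102.9 117.8 124. ]
ball 0.7044352597649457 184.95750132604616 140.56611076032235 11
80 7 -0.3 151.2 13.0 18.0 81.0
90 15 0.6 145.6 23.0 54.0 96.0
100 30 0.5 148.4 29.0 66.0 86.0
110 45 1.4 167.2 29.0 30.0 60.0
120 31 -0.9 170.8 25.0 20.0 63.0
130 10 0.8 184.6 11.0 26.0 110.0
140 4 1.3 183.0 7.0 9.0 116.0
now [484.6 262.9 304. ] yaw 89.9 gap 85.2 F [-0.6  0.6 -0.1]
[0.0, 0.0, 0.178, -3.5, 16.2, 5.4, 60]
[0.0, 0.0, 0.178, -0.6, 16.6, 5.4, 60]
[0.0, 0.0, 0.178, 2.4, 16.4, 5.4, 60]
[0.0, 0.0, 0.178, 5.2, 15.7, 5.4, 60]
[0.0, 0.0, 0.178, 7.9, 14.6, 5.4, 60]
[0.0, 0.0, 0.178, 10.4, 12.9, 5.4, 60]
[0.0, 0.0, 0.178, 12.5, 10.9, 5.4, 60]
[0.0, 0.0, 0.178, 14.2, 8.5, 5.4, 60]
[0.0, 0.0, 0.178, 15.5, 5.9, 5.4, 60]
[0.0, 0.0, 0.178, 16.3, 3.0, 5.4, 60]
```

View pics/g8.png

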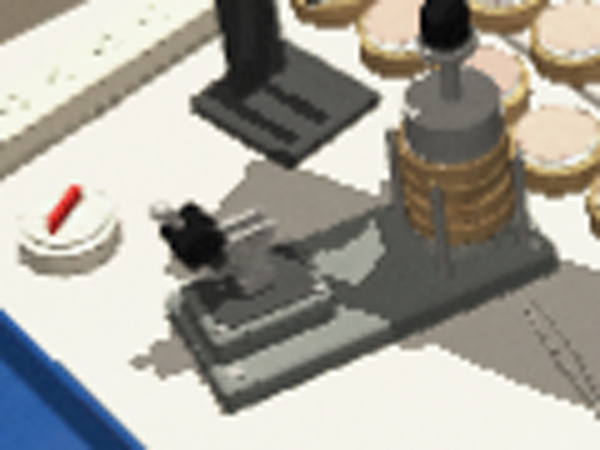

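The weight stands upright on the stack. The toggle is off, with its ball at crop (160,212) and the collar at (192,237). Turning to the collar approach.

Emit:
move_arm --targets '[[[0,0,0.178,-3.5,16.2,0,85],[0,0,0.178,-0.6,16.6,0,85],[0,0,0.178,2.4,16.4,0,60],[0,0,0.178,5.2,15.7,0,60],[0,0,0.178,7.9,14.6,0,60],[0,0,0.178,10.4,12.9,0,60],[0,0,0.178,12.5,10.9,0,60],[0,0,0.178,14.2,8.5,0,60],[0,0,0.178,15.5,5.9,0,60],[0,0,0.178,16.3,3,0,60]]]'

```text
time: 59.4
eef_pos: [519.4, 424.8, 300.7]
tool_rot: [-2.449, -1.968, 0.008]
contact_force: [0.2, 0.1, 0.4]
finger_gap: 60.1
finger_force: 0.0
```

```bash
cat >> h.py <<'E'
YS=np.array([.207,.978,0]); YS/=np.linalg.norm(YS); XS=np.array([YS[1],-YS[0],0]); ZS=np.array([0,0,1.]); PIV=np.array([513.8,397.9,46.])
def tilt(ph):
    z=-(np.sin(ph)*YS+np.cos(ph)*ZS); return R.from_matrix(np.c_[np.cross(XS,z),XS,z])
def lev(th): return np.cos(th)*ZS+np.sin(th)*YS   # th lean away from plate
def tcp(s,th,ph,adv=8): return PIV+s*lev(th)+adv*tilt(ph).as_matrix()[:,2]
E
python3 - <<'E'
from h import *
g=tcp(69,.49,.7); b=tilt(.7).as_matrix()[:,2]
print(g)
plan((*(g-110*b),tilt(.7),60,5),(*(g-25*b),tilt(.7),60,3))
E
```

```text
[519.457012   424.62733205 100.76222975]
now [519.4 424.8 300.7] yaw -12.4 gap 60.1 F [0.2 0.1 0.4]
[-0.001, -0.139, -0.001, 14.2, 0.0, 23.1, 60]
[-0.001, -0.139, -0.001, 17.3, 0.0, 20.9, 60]
[-0.001, -0.139, -0.001, 20.0, 0.0, 18.3, 60]
[-0.001, -0.139, -0.001, 22.4, 0.0, 15.3, 60]
[-0.001, -0.139, -0.001, 24.3, 0.0, 12.1, 60]
[0.0, 0.0, 0.0, 0.0, 0.0, 28.3, 60]
[0.0, 0.0, 0.0, 0.0, 0.0, 28.3, 60]
[0.0, 0.0, 0.0, 0.0, 0.0, 28.3, 60]
```

Emit:
move_arm --targets '[[[0,-0.139,0,14.2,0,23,60],[0,-0.139,0,17.3,0,20.9,60],[0,-0.139,0,20,0,18.3,60],[0,-0.139,0,22.4,0,15.3,60],[0,-0.139,0,24.3,0,12.1,60],[0,0,0,0,0,28,60],[0,0,0,0,0,28,60],[0,0,0,0,0,0,60],[0,0,0,0,0,0,60]]]'

```text
time: 60.52
eef_pos: [527.4, 459.5, 145.7]
tool_rot: [2.028, 1.64, -0.735]
contact_force: [-0.3, -0.6, 0.3]
finger_gap: 60.2
finger_force: 0.0
```

```bash
python3 - <<'E'
from h import *
g=tcp(69,.49,.7); b=tilt(.7).as_matrix()[:,2]
plan((*g,tilt(.7),60,3)); print(ctrl.sense()['q'].round(2))
c=shot('scene'); u,v=proj(c,g)[0].astype(int)
save('g9',c['color'][v-50:v+50,u-50:u+60],5)
E
```

```text
now [527.4 459.5 145.7] yaw -12.1 gap 60.2 F [-0.3 -0.6  0.3]
[-0.001, -0.002, -0.001, 0.4, -0.2, 19.1, 60]
[-0.001, -0.002, -0.001, 0.5, -0.2, 19.1, 60]
[-0.001, -0.002, -0.001, 0.5, -0.2, 19.1, 60]
[ 0.78  0.65  1.24 -0.38  1.84  1.  ]
```

View pics/g9.png

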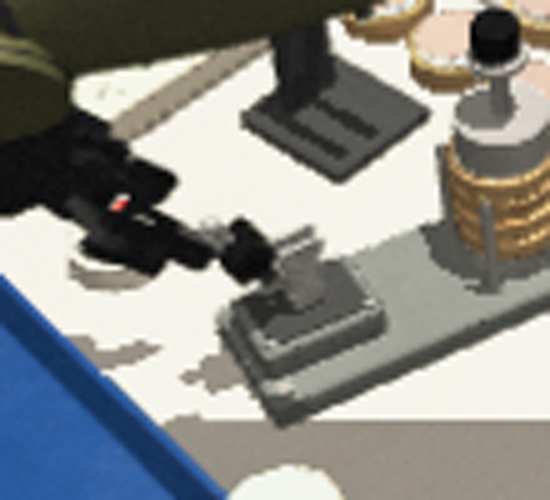

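The gripper is tilted in line with the lever, fingers either side of the ball end at crop (215,235), with the collar ahead at (245,250). Advancing and pinching.

Emit:
move_arm --targets '[[[0,0,0,0.4,-0.2,19,60],[0,0,0,0.5,-0.2,19,60],[0,0,0,0.5,-0.2,19,60],[0,0,0,0,0,0,60],[0,0,0,0,0,0,12],[0,0,0,0,0,0,12],[0,0,0,0,0,0,12],[0,0,0,0,0,0,12],[0,0,0,0,0,0,12]]]'

```text
time: 61.7
eef_pos: [519.8, 425.6, 102.1]
tool_rot: [2.029, 1.641, -0.732]
contact_force: [-0.1, 4.0, 4.3]
finger_gap: 27.0
finger_force: 60.1
```

```bash
python3 - <<'E'
from h import *
s,p,r=pose(); print(s['finger_force'],s['moment'].round(2),'s offset',p-tcp(69,.49,.7))
th=.49
q=p+16*lev(th)
plan((*q,r,12,4))
E
```

```text
60.14586925506592 [ 0.32  0.08 -0.09] s offset [0.32904533 0.95572608 1.34929071]
now [519.8 425.6 102.1] yaw -12.1 gap 27.0 F [-0.1  4.   4.3]
[0.0, 0.0, 0.0, -0.8, 0.0, -3.9, 12]
[0.0, 0.0, 0.0, -0.8, 0.0, -3.9, 12]
[0.0, 0.0, 0.0, -0.8, 0.0, -3.9, 12]
[0.0, 0.0, 0.0, -0.8, 0.0, -3.9, 12]
```

Emit:
move_arm --targets '[[[0,0,0,-0.8,0,-4,12],[0,0,0,-0.8,0,-4,12],[0,0,0,-0.8,0,-4,12],[0,0,0,-0.8,0,-4,12],[0,0,0,0,0,0,12]]]'

```text
time: 62.32
eef_pos: [521.2, 432.5, 115.4]
tool_rot: [2.028, 1.64, -0.735]
contact_force: [1.7, -1.0, -5.9]
finger_gap: 27.1
finger_force: 59.3
```

```bash
python3 - <<'E'
from h import *
s,p,r=pose(); p0=np.array([519.8,425.6,102.1])
print('lift',(p-p0)@lev(.49),'perp',(p-p0)@lev(.49+np.pi/2),'x',(p-p0)@XS,s['contact_force']@lev(.49))
# rotate about pivot by n steps
def arc(n,dth,ds=0):
    global p,r
    rows=[]
    for i in range(n):
        d=R.from_rotvec(XS*dth)   # sign checked below
        pn=PIV+d.apply(p-PIV); pn=pn+ds*(pn-PIV)/np.linalg.norm(pn-PIV); rn=d*r
        t=(r.inv()*rn).as_rotvec(); sh=r.inv().apply(pn-p); rows.append([round(float(x),3)+0 for x in t]+[round(float(x),1)+0 for x in sh]+[12]); p,r=pn,rn
    for x in rows: print(x)
    print(p,r.as_matrix()[:,2])
arc(10,.1)
E
```

```text
lift 15.033238085702758 perp -0.024037374535504228 x -0.09096087900025739 -5.530057600512077
[0.0, 0.1, 0.0, -7.5, 0.0, 2.1, 12]
[0.0, 0.1, 0.0, -7.5, 0.0, 2.1, 12]
[0.0, 0.1, 0.0, -7.5, 0.0, 2.1, 12]
[0.0, 0.1, 0.0, -7.5, 0.0, 2.1, 12]
[0.0, 0.1, 0.0, -7.5, 0.0, 2.1, 12]
[0.0, 0.1, 0.0, -7.5, 0.0, 2.1, 12]
[0.0, 0.1, 0.0, -7.5, 0.0, 2.1, 12]
[0.0, 0.1, 0.0, -7.5, 0.0, 2.1, 12]
[0.0, 0.1, 0.0, -7.5, 0.0, 2.1, 12]
[0.0, 0.1, 0.0, -7.5, 0.0, 2.1, 12]
[505.71414326 359.48870845 113.26841663] [ 0.06070747  0.29416045 -0.9538261 ]
```

Emit:
move_arm --targets '[[[0,0,0,0,0,-0.8,12],[0,0.1,0,-7.5,0,2.1,12],[0,0.1,0,-7.5,0,2.1,12],[0,0.1,0,-7.5,0,2.1,12],[0,0.1,0,-7.5,0,2.1,12],[0,0,0,0,0,0,12]]]'

```text
time: 63.08
eef_pos: [515.0, 403.4, 125.6]
tool_rot: [2.286, 1.846, -0.337]
contact_force: [2.3, 1.6, -6.5]
finger_gap: 27.1
finger_force: 60.3
```

```bash
python3 - <<'E'
from h import *
s,p,r=pose(); d=p-PIV; print(d@XS, np.hypot(d@YS,d[2]), np.arctan2(d@YS,d[2]), 'F along/perp', s['contact_force']@lev(.09), s['contact_force']@lev(.09+np.pi/2), s['contact_force']@XS, s['finger_gap'])
d0=np.array([521.2,432.5,115.4])-PIV; print(np.hypot(d0@YS,d0[2]), np.arctan2(d0@YS,d0[2]))
E
```

```text
0.018274837343883958 79.763010954556 0.07113261610222105 F along/perp -6.2743793096214535 2.6167303395710726 1.8928672676573435 27.14186468234631
77.89912946397813 0.4714829359538699
```

Emit:
move_arm --targets '[[[0,0.1,0,-7.5,0,2.2,12],[0,0.1,0,-7.5,0,2.2,12],[0,0.1,0,-7.5,0,2.2,12],[0,0.1,0,-7.5,0,2.1,12],[0,0,0,0,0,0,12]]]'

```text
time: 63.7
eef_pos: [508.6, 373.4, 120.4]
tool_rot: [-2.391, -1.931, -0.124]
contact_force: [2.7, 1.5, -5.8]
finger_gap: 27.2
finger_force: 60.3
```

```bash
python3 - <<'E'
from h import *
s,p,r=pose(); d=p-PIV; th=np.arctan2(d@YS,d[2]);print(d@XS, np.hypot(d@YS,d[2]), th, 'F along/perp', s['contact_force']@lev(th), s['contact_force']@lev(th+np.pi/2), s['contact_force']@XS, s['finger_gap'])
E
```

```text
-0.037748924777493274 78.4705725297247 -0.3242565527923539 F along/perp -6.159000341677122 0.03399324376835206 2.3686315123716035 27.196943243745306
```

Emit:
move_arm --targets '[[[0,0.09,0,-7.2,0,1.8,12],[0,0.09,0,-7.2,0,1.8,12],[0,0,0,0,0,0,12],[0,0,0,0,0,0,12]]]'

```text
time: 64.2
eef_pos: [505.9, 361.0, 114.6]
tool_rot: [-2.289, -1.854, -0.325]
contact_force: [3.8, 0.6, -6.4]
finger_gap: 27.1
finger_force: 60.5
```

```bash
python3 - <<'E'
from h import *
s,p,r=pose(); d=p-PIV; th=np.arctan2(d@YS,d[2]);print(d@XS, np.hypot(d@YS,d[2]), th, 'F along/perp', s['contact_force']@lev(th), s['contact_force']@lev(th+np.pi/2), s['contact_force']@XS, s['finger_gap'])
E
```

```text
-0.10541354130691863 78.3189419945925 -0.5031859700532517 F along/perp -6.313157712642974 -1.8755552396949748 3.56639729561225 27.053185167748097
```

Emit:
move_arm --targets '[[[0,0.02,0,-2,0,0.4,12],[0,0.01,0,-1.5,0,0.3,12],[0,0,0,0,0,0,12]]]'

```text
time: 64.58
eef_pos: [505.7, 360.0, 114.7]
tool_rot: [-2.269, -1.837, -0.366]
contact_force: [4.8, 11.4, -4.2]
finger_gap: 26.9
finger_force: 60.3
```

```bash
python3 - <<'E'
from h import *
s,p,r=pose(); d=p-PIV; th=np.arctan2(d@YS,d[2]);print(d@XS, np.hypot(d@YS,d[2]), th, 'F along/perp', s['contact_force']@lev(th), s['contact_force']@lev(th+np.pi/2), s['contact_force']@XS, s['finger_gap'])
plan((*(p-15*lev(-.49)),r,12,4))
E
```

```text
-0.09960544140991237 78.90959183571432 -0.5140474767733928 F along/perp -9.676250113061206 8.50591201266352 2.320661306833592 26.91675349199646
now [505.7 360.  114.7] yaw -12.0 gap 26.9 F [ 4.8 11.4 -4.2]
[0.0, 0.0, 0.0, 0.6, 0.0, 3.7, 12]
[0.0, 0.0, 0.0, 0.6, 0.0, 3.7, 12]
[0.0, 0.0, 0.0, 0.6, 0.0, 3.7, 12]
[0.0, 0.0, 0.0, 0.6, 0.0, 3.7, 12]
```

At the end stop. I'll lower the collar into the notch, then let go.

Emit:
move_arm --targets '[[[0,0,0,0.6,0,3.7,12],[0,0,0,0.6,0,3.7,12],[0,0,0,0.6,0,3.7,12],[0,0,0,0.6,0,3.5,12],[0,0,0,0,0,0,12],[0,0,0,0,0,0,60],[0,0,0,0,0,0,60],[0,0,0,0,0,0,60]]]'

```text
time: 65.58
eef_pos: [506.2, 363.9, 99.6]
tool_rot: [-2.272, -1.837, -0.36]
contact_force: [-0.2, 0.0, -0.1]
finger_gap: 59.9
finger_force: 0.0
```

```bash
python3 - <<'E'
from h import *
s,p,r=pose(); 
u=-r.as_matrix()[:,2]
plan((*(p+np.array([0,0,90])),r,60,4)); print(s['q'].round(2))
E
```

```text
now [506.2 363.9  99.6] yaw -12.1 gap 59.9 F [-0.2  0.  -0.1]
[0.0, 0.0, 0.0, 7.0, 0.0, -21.4, 60]
[0.0, 0.0, 0.0, 7.0, 0.0, -21.4, 60]
[0.0, 0.0, 0.0, 7.0, 0.0, -21.4, 60]
[0.0, 0.0, 0.0, 7.0, 0.0, -21.4, 60]
[0.43 0.08 1.97 0.32 0.93 0.47]
```

Emit:
move_arm --targets '[[[0,0,0,7,0,-21.4,60],[0,0,0,7,0,-21.4,60],[0,0,0,7,0,-21.4,60],[0,0,0,7,0,-21.4,60],[0,0,0,7,0,-21.4,60],[0,0,0,7,0,-21.4,60],[0,0,0,0,0,0,60],[0,0,0,0,0,0,60]]]'

```text
time: 66.58
eef_pos: [506.0, 363.7, 233.5]
tool_rot: [-2.272, -1.837, -0.358]
contact_force: [-0.5, -0.3, -0.1]
finger_gap: 60.4
finger_force: 0.0
```

```bash
python3 - <<'E'
from h import *
c=shot('scene');P=cloud(c); print(pose()[1])
print('foot',disc(c,P,485,263,137,31,5),'knob',disc(c,P,485,263,209,15.5,5))
u,v=proj(c,[500,340,110])[0].astype(int)
save('g10',c['color'][v-55:v+55,u-65:u+65],6)
d=P[...,:2]-PIV[:2]; X=d@XS[:2];Y=d@YS[:2];Z=P[...,2]; C=c['color'].astype(int)
m=(abs(X)<30)&(Y<10)&(Y>-75)&(Z>80)&(Z<150)
for lo in range(80,150,10):
    k=m&(Z>lo)&(Z<lo+10); print(lo,k.sum(),Y[k].mean().round(1),C[k].mean().round())
E
```

```text
[505.7907671  363.63216204 232.93168923]
foot (array([480.8, 263.7]), np.float64(0.84)) knob (array([478.1, 264.2]), np.float64(0.88))
80 29 -6.1 81.0
90 61 -9.8 86.0
100 39 -20.9 46.0
110 52 -30.3 23.0
120 27 -31.4 36.0
130 11 -44.9 111.0
140 7 -45.7 102.0
```

View pics/g10.png

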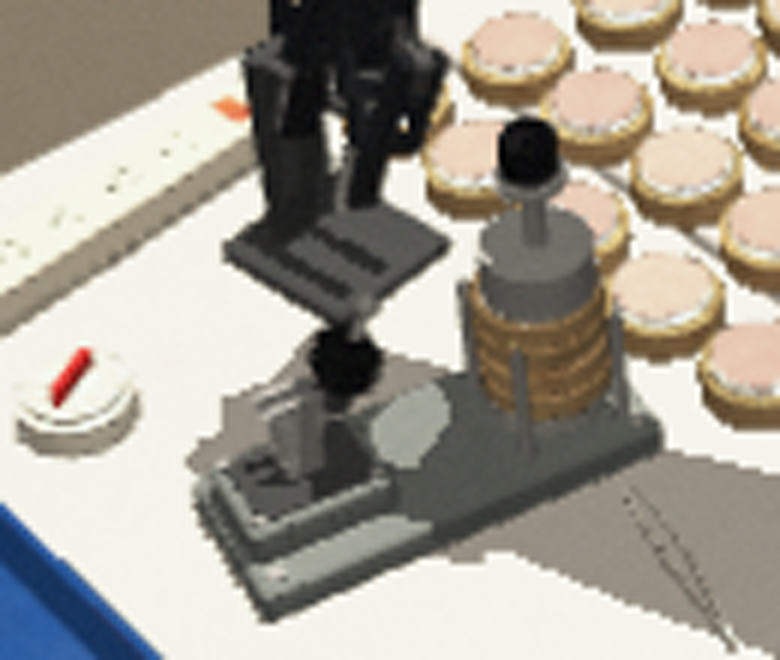

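The lever leans towards the plate with its collar at crop (345,360), at the same height as when it was down before. The weight stands upright on the stack and the arm is clear. Handing in.

```bash
python3 -c "
from h import *
print(ctrl.finish_job())"
```

```text
the job is handed in; nothing more can be done
None
```

I stacked and pressed all four lids in order, stood the weight on the stack, flipped the toggle to on with its collar down, and handed the job in at about 67 s; the hand-in returned no verdict.

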